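Set up a charge run on the battery dock

ROBOT

A 6-joint arm with a two-finger parallel gripper is mounted at the origin on the work surface. World frame = base frame: x ahead of the robot, y to its left, z up, the work surface at z = 0. Lengths are in m, angles in rad, forces in N, time in s.
With the tool pointing down it reaches from about 0.35 to 0.8 m from the base axis. Payload 7.3 kg.
Tool frame: the origin (TCP) lies at the very end of the fingers, on their centre line; the grasp point (between the pads) lies 19 mm behind it; z points along the fingers, y is the line along which they close (so a half turn about z gives the same grasp; the last joint's range is limited). The gripper opens to 85 mm and grips with 20 to 120 N. Pads are 22 mm wide; open, the fingers measure 114 mm over their backs; the gripper's body (76 mm by 85 mm) begins 54 mm behind the grasp point. The pads swing forward as they close: fully open they stand 13 mm farther back than shut.
Start: joints at [-1.282, 0.342, 1.524, -0, 1.275, -0.146], TCP at [0.221, -0.476, 0.231] pointing down, gripper open.
Joint ranges: [-2.53, 2.53], [-0.77, 2.02], [0.04, 2.7], [-1, 4.14], [0.28, 2.66], [-3.11, 3.11]. Speed limits (rad/s): [2.57, 2.57, 3.14, 3.14, 3.14, 3.14].

INTERFACE

Orientations are given as a 3x3 rotation matrix whose columns are the frame's x, y, z axes.
In Python, from plant import telemetry, optics, env gives the robot as it stands.
- The arm moves only by the tool move_arm, never from a script. Its argument "increments" is a list of rows, each a list of 2 entries, a list of its own where there are three numbers: the shift along the tool's x, y, z each as a share of 0.025 m, from -1 to 1, then the turn about the tool's z as a share of 0.15 rad, from -1 to 1. In form: [[[tx, ty, tz], twist], ...]. A call has exactly 5 rows; each row shifts and turns the commanded pose from where the row before left it, along the tool's axes as they then stand; what a row does not reach is not made up. A row lasts 1/8 s, in which the tool goes at most 62.5 mm and 10.7 degrees, less where a joint would pass 70% of its speed; a pose out of reach is approached as far as the arm can. A call with a number of a shift or a turn outside -1 to 1 is refused whole. A call with a gripper value outside its range is refused whole. "grip" is the opening, from -1 (shut) to 1 (fully open), set as the call begins (left out, the last holds). The fingers move at their own pace and stop on an object; the grip force is fixed at half the most. Time passes only in rows, so rows that do not move let the fingers close, or fill a call up. It gives the time, the measured TCP pose, the force, the opening and the grip force at its end, in the units of the state.
- telemetry.sense(): the state, without advancing time (a new reading comes with each control period).
- optics.camera(name): name is "side" or "top" or "wrist"; returns a dict with "color" (384x512x3 uint8, blue, green, red), "depth" (384x512 float32, m along the optical axis (not along the pixel's ray), 0 where there is no reading), "fx", "fy", "cx", "cy" (pixels), "extrinsics" (4x4, takes a point from camera to world coordinates). Camera axes: x right, y down, z forward; pixel columns grow to the right and rows downward; lengths in m; the calibration is good to about 2 mm. A picture is of the moment at which its call begins.
- env.finish_job(): hands the job in; it is judged then, once.
The state is a dict: "time": time; "qpos": joint angles; "dq": joint speeds; "effort": joint torques, N m; "tool_pos": TCP position; "tcp_rot": TCP orientation; "ft_force": force on the tool from outside, world axes, zero at the start; "moment": the same for the moment, N m; "gripper_width": finger opening in m; "gripper_force": force on a finger pad.
Only numpy, scipy, OpenCV 4.12 (cv2) and the standard library are available. Lean on these libraries where they do the work, as an engineer would, in place of code of your own. Each camera call takes 0.05 s, during which the arm holds its last target. There are 200 camera calls.

TASK

First turn the console's selector knob to off (the small ring mark). Then, with it off, put every battery pack from the mat flat into its own well of the charging dock, label up; once they are all in, slide the fader level with the steel index pointer, and last turn the selector to charge (the long broad mark). Leave the screwdriver, the housing and the jar where they are, and put back any pack that gets knocked out.

Things in the scene. Friction and masses are not known exactly. Their poses are not given: they have to be found in the camera images.
- console: grey control console fixed to the bench, 190 x 190 mm, 30 mm tall, carrying the selector knob (on its far half) and the fader (on its near half). Origin: centre of its underside; x from the fader towards the knob, y along the fader track, z up. Its place and yaw differ from start to start.
- selector (a joint): selector angle (rad), growing clockwise from above between stops at 0 and 2.094. Detents every 30 degrees: 0 = off (small open ring mark, towards the console's -x), 0.524, 1.047 and 2.094 = short thin ticks, 1.571 = charge (the one long broad bar, towards the console's +y). Let go between detents it springs to the nearest; passing one takes about 0.07 N m.
- selector_grip (a point): point on the selector's vertical axis at grip height, 67 mm above the bench. The knob is a black bar grip 42 mm long, 14 mm wide, 32 mm tall (top 74 mm above the bench) on a disc 44 mm across; the point's x runs along the bar, the white pointer line is at the bar's -x end.
- fader (a joint): travel (m) of the fader grip, 0 to 0.100, growing towards the console's +y. It stays where it is left; sliding takes about 2 N.
- fader_top (a point): centre of the top of the fader grip, 84.5 mm above the bench: a black block 28 mm along the console's x, 20 mm along its y (the sliding direction), standing 40 mm above its 40 mm wide aluminium track (track top 44 mm above the bench).
- index_tip (a point): tip of the small steel index pointer (10 mm wide, 14 mm tall) on the console beside the fader track, on its knob side. The fader is set when the middle of its grip is level with this tip along the console's y. The pointer cannot be pushed; fingers pass through it. Axes as the console's.
- dock: grey charging dock fixed to the bench, 100 x 226 mm, five equal shallow wells in a row along its y. Origin: centre of its underside; z up. Place and yaw vary. Each well: 62 mm (dock x) by 38 mm (dock y) inside, floor 14 mm and rim 23 mm above the bench, walls 4 mm thick, wells 42 mm apart middle to middle.
- mat: blue bench mat, 330 x 270 mm, 3 mm thick, fixed, on which the packs lie at the start. Origin: centre of its underside.
- well0 (a point): centre of the floor of well 0 of the dock (well 0 at the dock's -y end, well 4 at its +y end), 14 mm above the bench; axes as the dock's
- well1 (a point): centre of the floor of well 1 of the dock (well 0 at the dock's -y end, well 4 at its +y end), 14 mm above the bench; axes as the dock's
- well2 (a point): centre of the floor of well 2 of the dock (well 0 at the dock's -y end, well 4 at its +y end), 14 mm above the bench; axes as the dock's
- well3 (a point): centre of the floor of well 3 of the dock (well 0 at the dock's -y end, well 4 at its +y end), 14 mm above the bench; axes as the dock's
- well4 (a point): centre of the floor of well 4 of the dock (well 0 at the dock's -y end, well 4 at its +y end), 14 mm above the bench; axes as the dock's
- pack1: loose battery pack (None if not there in this run): flat black brick 50 mm long (its x), 28 mm wide (its y), 26 mm tall, 90 g, white label on top, three brass contacts on its +x end; it may lie in a well either way round. Origin: centre of its underside.
- pack2: loose battery pack (None if not there in this run): flat black brick 50 mm long (its x), 28 mm wide (its y), 26 mm tall, 90 g, white label on top, three brass contacts on its +x end; it may lie in a well either way round. Origin: centre of its underside.
- pack3: loose battery pack (None if not there in this run): flat black brick 50 mm long (its x), 28 mm wide (its y), 26 mm tall, 90 g, white label on top, three brass contacts on its +x end; it may lie in a well either way round. Origin: centre of its underside.
- pack4: loose battery pack (None if not there in this run): flat black brick 50 mm long (its x), 28 mm wide (its y), 26 mm tall, 90 g, white label on top, three brass contacts on its +x end; it may lie in a well either way round. Origin: centre of its underside.
- pack5: loose battery pack (None if not there in this run): flat black brick 50 mm long (its x), 28 mm wide (its y), 26 mm tall, 90 g, white label on top, three brass contacts on its +x end; it may lie in a well either way round. Origin: centre of its underside.
- driver: bystander: black-handled screwdriver lying on the bench, 130 mm long along its x, 26 mm thick. Origin: middle, underside.
- shell: bystander: open black device housing, 90 x 140 mm, 28 mm tall. Origin: centre of its underside.
- jar: bystander: closed jar of screws, 48 mm across, 60 mm tall. Origin: centre of its underside.

How it is judged:
By the outcome, as a careful person would: the job done as asked, in the order asked, and still so for the second after the job is handed in, with the robot touching nothing.
Of pack1, pack2, pack3, pack4, pack5 only 3 to 5 are there at a start; the rules pass over those that are not, and their reading is None.
At some moment in a run one of pack1, pack2, pack3, pack4, pack5 may be knocked a few centimetres aside while the robot is not near it.
Once in a run the grip may slacken for a moment while it holds something.
It also fails if it takes over 210 s, if anything falls off the work surface, if the arm or the gripper's body presses on something with over 40 N, if the wrist force passes 120 N, or if a joint passes its speed limit or range.

## Working session

There is one attempt and no reset: what is moved stays moved. The work goes in short steps, Python scripts to look and compute and a tool call to move; the robot and the scene stay as the last step left them, time stands still between calls to the robot, and variables do not carry over. Pictures are saved under pics/ and viewed, at most 14 in all, crops included, and the job is handed in when it is done.

Besides the shell and the picture viewer there is one more tool, called after "Emit:" as name([rows], argument=value, ...), one row to a line, values as JSON. move_arm: Moves the arm, as the interface text tells. Shift numbers are shares of 0.025 m and turn numbers shares of 0.15 rad, none past 1 either way. Its arguments: {"type":"object","properties":{"increments":{"type":"array"},"grip":{"type":"number"}},"required":["increments"]}

```bash
ls; mkdir -p pics
cat > h.py <<'E'
import numpy as np, cv2
from plant import telemetry, optics, env
def shot(n,f=None):
    c=optics.camera(n)
    if f: cv2.imwrite('pics/'+f,c['color'])
    return c
def cast(c,uv,z):
    uv=np.atleast_2d(uv).astype(float); T=np.array(c['extrinsics'])
    d=np.c_[(uv[:,0]-c['cx'])/c['fx'],(uv[:,1]-c['cy'])/c['fy'],np.ones(len(uv))]@T[:3,:3].T
    s=(z-T[2,3])/d[:,2]
    return T[:3,3]+d*s[:,None]
E
python3 - <<'E'
from h import *
np.set_printoptions(precision=3,suppress=True)
s=telemetry.sense();print(s)
for n in('top','side'):
    c=shot(n); cv2.imwrite(f'pics/{n}0.png',cv2.resize(c['color'],(800,600),interpolation=cv2.INTER_CUBIC)); print(n,c['fx'],c['cx'],c['cy'],c['extrinsics'])
    np.savez(n+'0.npz',**c)
E
```

```text
pics
{'time': 0.0, 'qpos': array([-1.282,  0.343,  1.525, -0.   ,  1.275, -0.146]), 'dq': array([ 0.001,  0.   ,  0.   , -0.   , -0.001,  0.001]), 'effort': array([ -0.   , -43.368, -24.601,  -0.   ,   0.008,  -0.   ]), 'tool_pos': array([ 0.221, -0.476,  0.231]), 'tcp_rot': array([[ 0.907,  0.421, -0.   ],
       [ 0.421, -0.907,  0.001],
       [ 0.   , -0.002, -1.   ]]), 'ft_force': array([-0.053,  0.955, -0.697]), 'moment': array([ 0.061, -0.042,  0.007]), 'gripper_force': 0.0, 'gripper_width': 0.08557413598311987}
top 392.7085955970376 253.81763373982056 193.331574108623 [[ 0.023 -0.985  0.169  0.442]
 [-1.    -0.02   0.015  0.009]
 [-0.012 -0.169 -0.986  1.035]
 [ 0.     0.     0.     1.   ]]
side 454.22133760404716 256.17655608084306 186.01047725269615 [[ 0.996 -0.062  0.066  0.514]
 [-0.088 -0.491  0.867 -0.917]
 [-0.022 -0.869 -0.494  0.613]
 [ 0.     0.     0.     1.   ]]
```

View pics/top0.png

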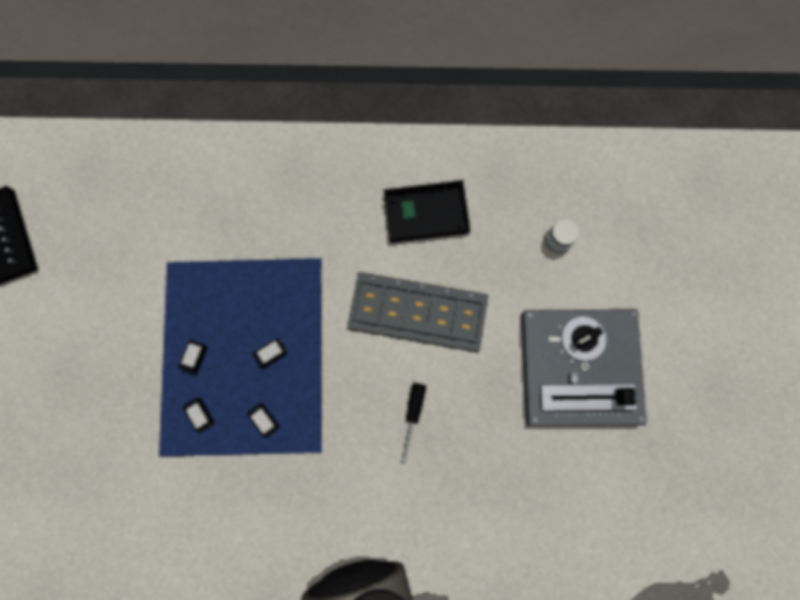

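View pics/side0.png

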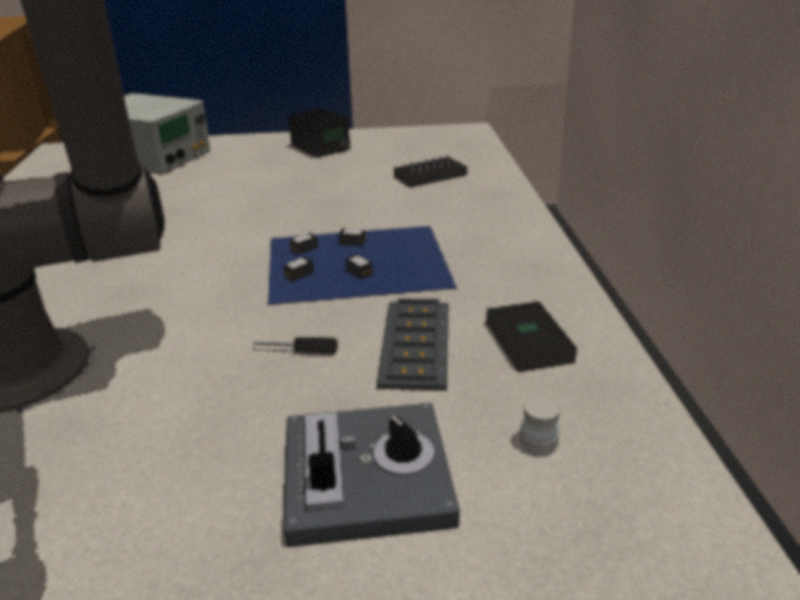

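```bash
cat > meas.py <<'E'
from h import *
np.set_printoptions(precision=4,suppress=True)
def blobs(c,mask,z,amin=4,mode='rect'):
    n,l,st,ce=cv2.connectedComponentsWithStats(mask.astype(np.uint8),connectivity=8)
    out=[]
    for i in range(1,n):
        if st[i,4]<amin: continue
        p=np.argwhere(l==i)[:,::-1]
        w=cast(c,p,z)[:,:2].astype(np.float32)
        m=w.mean(0); ev,V=np.linalg.eigh(np.cov(w.T)); a=V[:,1]
        out.append((ce[i],st[i,4],m,np.degrees(np.arctan2(a[1],a[0]))%180,np.sqrt(12*ev)[::-1]))
    return out
if __name__=='__main__':
    c=dict(np.load('top0.npz')); im=c['color'].astype(int); b,g,r=im[...,0],im[...,1],im[...,2]
    hsv=cv2.cvtColor(c['color'],cv2.COLOR_BGR2HSV)
    mat=(b>r+25)&(b>60); ys,xs=np.nonzero(mat); box=np.zeros_like(mat); box[ys.min():ys.max(),xs.min():xs.max()]=1
    print('labels'); [print(*o) for o in blobs(c,box&(im.min(2)>110),0.029)]
    con=np.zeros_like(mat);con[170:230,215:315]=1
    print('contacts');[print(*o) for o in blobs(c,con&(r>b+30),0.014,2)]
    top=cast(c,[[340,200],[410,270]],.03)
    cr=c['color'][190:280,325:420]; cv2.imwrite('pics/con0.png',cv2.resize(cr,None,fx=6,fy=6,interpolation=cv2.INTER_CUBIC))
E
python3 meas.py
```

```text
labels
[106.3057 200.2143] 350 [0.5894 0.4075] 176.7581280256212 [0.2717 0.0743]
[171.9074 224.7037] 108 [0.5283 0.2328] 124.06291572786772 [0.0343 0.0207]
[121.8654 226.8558] 104 [0.52   0.3614] 161.56690022941237 [0.0333 0.0205]
[125.5    265.6273] 110 [0.4223 0.3444] 34.54882582112677 [0.0337 0.0203]
[167.3009 268.9558] 113 [0.4165 0.2379] 38.57558475984513 [0.0345 0.0204]
[192.5 290. ] 24 [0.3663 0.1718] 91.33948559111316 [0.0613 0.    ]
contacts
[236.3529 188.7059] 17 [0.6284 0.0708] 85.03037401816509 [0.0134 0.0091]
[251.9375 191.3125] 16 [0.6223 0.0295] 71.83586300362708 [0.0126 0.0089]
[268. 194.] 15 [ 0.616 -0.013] 91.30373665333973 [0.0134 0.0078]
[234.8824 197.4118] 17 [0.605 0.074] 74.53057197013739 [0.0122 0.0096]
[283.6667 197.0667] 15 [ 0.6086 -0.0544] 85.86429896281756 [0.0141 0.0073]
[250.7647 200.2941] 17 [0.5982 0.032 ] 76.7898922068217 [0.0138 0.0087]
[299.1176 199.5882] 17 [ 0.6027 -0.095 ] 76.61071112722088 [0.0121 0.0096]
[266.3333 202.9333] 15 [ 0.5921 -0.0091] 85.75509457464774 [0.0141 0.0073]
[282.1333 205.8   ] 15 [ 0.5853 -0.0506] 81.52533268248337 [0.0124 0.0085]
[297.9412 208.5882] 17 [ 0.5789 -0.092 ] 66.1069657804758 [0.0132 0.0088]
```

View pics/con0.png

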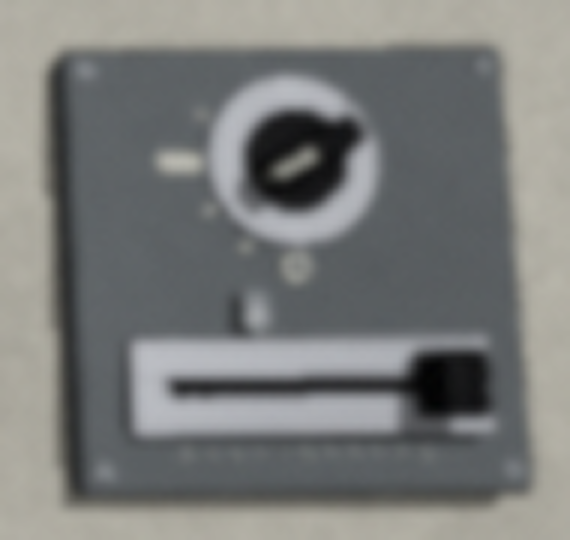

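Run:
```python
from meas import *
c=dict(np.load('top0.npz'))
f=lambda p,z: cast(c,np.array(p)/6.+[325-.4,190-.4],z)[:,:2]
s=f([(88,70),(485,66),(513,468),(105,470)],.03);print('screws',s,'ctr',s.mean(0))
for a,b in((1,0),(2,3)): print('y-yaw',np.degrees(np.arctan2(*(-(s[b]-s[a])[[0]],(s[b]-s[a])[1]))))
for a,b in((3,0),(2,1)): d=s[b]-s[a];print('x-yaw',np.degrees(np.arctan2(d[1],d[0])),np.linalg.norm(d))
print('knob disc',f([(295,158)],.032),'ring',f([(298,268)],.03),'bar',f([(178,161)],.03))
print('white line',f([(275,175),(318,152)],.074))
print('fader top',f([(455,382)],.0845),'idx',f([(258,328)],.044))
d=c['depth']; z=lambda u,v: (np.array(c['extrinsics'])@np.r_[np.array([(u-c['cx'])/c['fx'],(v-c['cy'])/c['fy'],1])*d[v,u],1])
for p in((295,163),(340,140),(455,382),(258,320)): print(z(int(p[0]/6+325),int(p[1]/6+190)))
```

```text
screws [[ 0.598  -0.1968]
 [ 0.6033 -0.3669]
 [ 0.4337 -0.3713]
 [ 0.429  -0.2015]] ctr [ 0.516  -0.2841]
y-yaw [1.7773]
y-yaw [1.5805]
x-yaw 1.5948817244971027 0.16904801813905135
x-yaw 1.5024164926964565 0.16963226384949626
knob disc [[ 0.5616 -0.2839]] ring [[ 0.515  -0.2844]] bar [[ 0.5595 -0.2346]]
white line [[ 0.5495 -0.2633]
 [ 0.5593 -0.281 ]]
fader top [[ 0.4673 -0.3293]] idx [[ 0.4887 -0.263 ]]
[ 0.554  -0.2722  0.0737  1.    ]
[ 0.5646 -0.2904  0.071   1.    ]
[ 0.4679 -0.3288  0.0829  1.    ]
[ 0.4919 -0.2638  0.0448  1.    ]
```

```bash
cat > plan.py <<'E'
import sys; from h import *
np.set_printoptions(precision=3,suppress=True)
# args: x y z phi(deg of tool x) ; use '-' to keep. Reports twist units, then shift units in frame after the twist
s=telemetry.sense();R=np.array(s['tcp_rot']);p=np.array(s['tool_pos']);phi=np.degrees(np.arctan2(R[1,0],R[0,0]))
print('t',round(s['time'],2),'p',p,'phi',round(phi,1),'w',round(s['gripper_width'],4),'F',s['ft_force'],'gf',s['gripper_force'],'q',s['qpos'][[0,5]])
a=sys.argv[1:]
if a:
    t=[p[i] if a[i]=='-' else float(a[i]) for i in range(3)]
    ph=phi if a[3]=='-' else float(a[3])
    tw=(phi-ph+180)%360-180
    c,sn=np.cos(np.radians(ph)),np.sin(np.radians(ph))
    d=np.array(t)-p
    print('twist',round(np.radians(tw)/.15,2),'shift',np.array([d[0]*c+d[1]*sn,d[0]*sn-d[1]*c,-d[2]])/.025)
E
python3 plan.py .5605 -.283 .2 -58.4
```

```text
t 0.1 p [ 0.221 -0.476  0.231] phi 24.9 w 0.0854 F [-0.582  0.64   0.158] gf 0.0 q [-1.282 -0.146]
twist 9.69 shift [  0.546 -15.606   1.228]
```

Emit:
move_arm([
  [[0,0,0],0.97],
  [[0,0,0],0.97],
  [[0,0,0],0.97],
  [[0,0,0],0.97],
  [[0,0,0],0.97],
], grip=1)

```text
time: 0.72
tool_pos: [0.2211, -0.4759, 0.2309]
tcp_rot: [[0.956, -0.293, -0.0], [-0.293, -0.956, 0.001], [-0.0, -0.001, -1.0]]
ft_force: [-0.0, -0.5, -0.0]
gripper_width: 0.0853
gripper_force: 0.0
```

Emit:
move_arm([
  [[0,0,0],0.97],
  [[0,0,0],0.97],
  [[0,0,0],0.97],
  [[0,0,0],0.97],
  [[0,0,0],0.97],
])

```text
time: 1.35
tool_pos: [0.2211, -0.4759, 0.2309]
tcp_rot: [[0.519, -0.855, -0.0], [-0.855, -0.519, 0.001], [-0.001, -0.0, -1.0]]
ft_force: [0.2, -0.4, 0.5]
gripper_width: 0.0856
gripper_force: 0.0
```

```bash
python3 plan.py .5605 -.283 .2 -58.4
```

```text
t 1.35 p [ 0.221 -0.476  0.231] phi -58.7 w 0.0856 F [ 0.169 -0.413  0.534] gf 0.0 q [-1.282  1.314]
twist -0.04 shift [  0.541 -15.607   1.237]
```

Emit:
move_arm([
  [[0.03,-0.9,0],0],
  [[0.03,-0.9,0],0],
  [[0.03,-0.9,0],0],
  [[0.03,-0.9,0],0],
  [[0.03,-0.9,0],0],
])

```text
time: 1.98
tool_pos: [0.3195, -0.4199, 0.2309]
tcp_rot: [[0.523, -0.852, -0.0], [-0.852, -0.523, 0.001], [-0.001, -0.0, -1.0]]
ft_force: [0.9, 0.3, 0.4]
gripper_width: 0.085
gripper_force: 0.0
```

Emit:
move_arm([
  [[0.03,-0.9,0],0],
  [[0.03,-0.9,0],0],
  [[0.03,-0.9,0],0],
  [[0.03,-0.9,0],0],
  [[0.03,-0.9,0],0],
])

```text
time: 2.6
tool_pos: [0.4173, -0.3643, 0.2309]
tcp_rot: [[0.523, -0.852, -0.001], [-0.852, -0.523, 0.001], [-0.001, 0.0, -1.0]]
ft_force: [0.1, -1.1, -0.5]
gripper_width: 0.0853
gripper_force: 0.0
```

Emit:
move_arm([
  [[0.05,-0.9,0.2],0],
  [[0.05,-0.9,0.2],0],
  [[0.05,-0.9,0.2],0],
  [[0.05,-0.9,0.2],0],
  [[0.04,-0.9,0.2],0],
])

```text
time: 3.22
tool_pos: [0.5168, -0.3105, 0.2058]
tcp_rot: [[0.523, -0.852, -0.0], [-0.852, -0.523, 0.0], [-0.0, 0.0, -1.0]]
ft_force: [-0.2, -0.4, -1.0]
gripper_width: 0.0852
gripper_force: 0.0
```

Emit:
move_arm([
  [[0,-0.7,0],-0.04],
  [[0,-0.7,0],0],
  [[0,-0.7,0],0],
  [[0,0,0],0],
  [[0,0,0],0],
])

```text
time: 3.85
tool_pos: [0.5602, -0.2836, 0.2063]
tcp_rot: [[0.528, -0.849, -0.0], [-0.849, -0.528, -0.0], [0.0, 0.0, -1.0]]
ft_force: [0.4, 0.5, 0.3]
gripper_width: 0.0857
gripper_force: 0.0
```

```bash
python3 plan.py .5605 -.283 .2 -58.4
python3 - <<'E'
from h import *
c=shot('wrist','w1.png'); np.savez('w1.npz',**c); np.set_printoptions(precision=3,suppress=True);print(c['fx'],c['cx'],c['cy'],c['extrinsics'])
E
```

```text
t 3.85 p [ 0.56  -0.284  0.206] phi -58.1 w 0.0857 F [0.414 0.465 0.297] gf 0.0 q [-0.59   1.995]
twist 0.03 shift [-0.016 -0.022  0.254]
272.98803089212305 254.25557063803984 191.11198547990674 [[-0.85  -0.499 -0.171  0.605]
 [-0.527  0.804  0.274 -0.354]
 [ 0.001  0.323 -0.947  0.348]
 [ 0.     0.     0.     1.   ]]
```

View pics/w1.png

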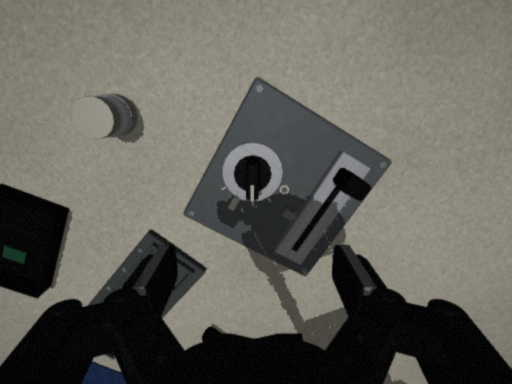

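Run:
```python
from meas import *
c=dict(np.load('w1.npz')); g=cv2.cvtColor(c['color'],cv2.COLOR_BGR2GRAY)
s=cast(c,[(259,88),(386,163),(304,268),(190,213)],.03)[:,:2];print(s,s.mean(0))
for a,b in((3,0),(2,1)): d=s[b]-s[a];print(np.degrees(np.arctan2(d[1],d[0])),np.linalg.norm(d))
# black knob: dark pixels near; high part via bright line
m=np.zeros(g.shape,bool); m[140:205,215:290]=1
[print('dark',*o) for o in blobs(c,m&(g<45),.074,30)]
m[:]=0;m[180:206,240:265]=1
[print('line',*o) for o in blobs(c,m&(g>110),.074,5)]
m[:]=0;m[160:205,328:375]=1
[print('fader',*o) for o in blobs(c,m&(g<45),.0845,20)]
d=c['depth']
z=lambda u,v: (np.array(c['extrinsics'])@np.r_[np.array([(u-c['cx'])/c['fx'],(v-c['cy'])/c['fy'],1])*d[v,u],1])[:3]
for u,v in((252,165),(252,175),(252,185),(252,195),(345,180),(355,185)):print(u,v,z(u,v))
```

```text
[[ 0.6063 -0.3652]
 [ 0.4337 -0.3742]
 [ 0.4323 -0.2034]
 [ 0.6017 -0.194 ]] [ 0.5185 -0.2842]
-88.4653589708394 0.1712878570499828
-89.54519358459098 0.17076071886464234
dark [252.1107 174.3025] 1048 [ 0.5676 -0.2887] 120.33483889252791 [0.0372 0.0321]
dark [275.8154 200.0346] 260 [ 0.5311 -0.2779] 40.226456356295216 [0.0344 0.011 ]
dark [224.3962 202.0189] 53 [ 0.5768 -0.2469] 49.35149458698413 [0.0169 0.0056]
dark [244.2609 202.6304] 46 [ 0.5583 -0.2576] 32.108624332076715 [0.0128 0.0044]
line [252.     193.1739] 46 [ 0.5569 -0.2711] 121.66868437840164 [0.0175 0.003 ]
line [242.2982 194.1754] 57 [ 0.565  -0.2647] 131.11907105474748 [0.0115 0.0059]
line [261.9556 194.6444] 45 [ 0.547  -0.2753] 101.864702565494 [0.0127 0.0047]
fader [349.122 185.467] 803 [ 0.4795 -0.3331] 14.996752646842538 [0.038 0.028]
252 165 [ 0.5728 -0.2969  0.0726]
252 175 [ 0.5671 -0.2878  0.0723]
252 185 [ 0.5615 -0.2787  0.0733]
252 195 [ 0.556  -0.2697  0.0751]
345 180 [ 0.4832 -0.335   0.0769]
355 185 [ 0.4739 -0.3366  0.0828]
```

Emit:
move_arm([
  [[0.02,-0.07,1],0.02],
  [[0,0,1],0],
  [[0,0,1],0],
  [[0,0,1],0],
  [[0,0,0.9],0],
])

```text
time: 4.53
tool_pos: [0.5616, -0.2835, 0.0831]
tcp_rot: [[0.525, -0.851, -0.0], [-0.851, -0.525, -0.0], [-0.0, 0.0, -1.0]]
ft_force: [0.2, 0.8, -0.7]
gripper_width: 0.0857
gripper_force: 0.0
```

Emit:
move_arm([
  [[0,0,0.6],0],
  [[0,0,0.6],0],
  [[0,0,0.2],0],
  [[0,0,0],0],
  [[0,0,0],0],
])

```text
time: 5.15
tool_pos: [0.5627, -0.2832, 0.0495]
tcp_rot: [[0.526, -0.851, 0.001], [-0.851, -0.526, -0.001], [0.001, -0.001, -1.0]]
ft_force: [-0.0, 0.0, -0.1]
gripper_width: 0.0854
gripper_force: 0.0
```

```bash
python3 plan.py .562 -.283 .048 -58.4
```

```text
t 5.15 p [ 0.563 -0.283  0.05 ] phi -58.3 w 0.0854 F [-0.049  0.009 -0.138] gf 0.0 q [-0.588  2.   ]
twist 0.01 shift [-0.021  0.019  0.062]
```

Close.

Emit:
move_arm([
  [[0,0,0],0],
  [[0,0,0],0],
  [[0,0,0],0],
  [[0,0,0],0],
  [[0,0,0],0],
], grip=-1)

```text
time: 5.78
tool_pos: [0.5626, -0.2828, 0.0491]
tcp_rot: [[0.526, -0.851, 0.001], [-0.851, -0.526, -0.0], [0.0, -0.001, -1.0]]
ft_force: [1.2, 1.0, 2.2]
gripper_width: 0.0128
gripper_force: 59.3
```

Emit:
move_arm([
  [[0,0,0],0],
  [[0,0,0],0],
  [[0,0,0],0],
  [[0,0,0],0],
  [[0,0,0],0],
])

```text
time: 6.4
tool_pos: [0.5625, -0.2828, 0.049]
tcp_rot: [[0.526, -0.851, 0.001], [-0.851, -0.526, -0.0], [0.0, -0.001, -1.0]]
ft_force: [2.1, 4.1, 3.6]
gripper_width: 0.0127
gripper_force: 59.7
```

Emit:
move_arm([
  [[0,0,0],-0.7],
  [[0,0,0],-0.7],
  [[0,0,0],-0.7],
  [[0,0,0],-0.7],
  [[0,0,0],-0.7],
])

```text
time: 7.02
tool_pos: [0.5629, -0.2825, 0.0491]
tcp_rot: [[0.883, -0.47, 0.001], [-0.47, -0.883, 0.0], [0.001, -0.001, -1.0]]
ft_force: [3.7, 5.1, 4.7]
gripper_width: 0.0128
gripper_force: 59.7
```

Emit:
move_arm([
  [[0,0,0],-0.7],
  [[0,0,0],-0.7],
  [[0,0,0],-0.7],
  [[0,0,0],-0.7],
  [[0,0,0],-0.7],
])

```text
time: 7.65
tool_pos: [0.563, -0.2821, 0.0491]
tcp_rot: [[0.999, 0.036, 0.001], [0.036, -0.999, 0.001], [0.001, -0.001, -1.0]]
ft_force: [3.9, 7.6, 4.9]
gripper_width: 0.0129
gripper_force: 59.8
```

Emit:
move_arm([
  [[0,0,0],0],
  [[0,0,0],0],
  [[0,0,0],0],
  [[0,0,0],0],
  [[0,0,0],0],
])

```text
time: 8.28
tool_pos: [0.563, -0.282, 0.049]
tcp_rot: [[0.999, 0.033, 0.001], [0.033, -0.999, 0.001], [0.001, -0.001, -1.0]]
ft_force: [4.7, 6.3, 4.2]
gripper_width: 0.0128
gripper_force: 59.7
```

```bash
python3 plan.py; python3 -c "
from h import *
print(telemetry.sense()['moment'])"
```

```text
t 8.28 p [ 0.563 -0.282  0.049] phi 1.9 w 0.0128 F [4.65  6.336 4.191] gf 59.748507142066956 q [-0.587  0.95 ]
[ 1.06274351 -0.68054107  0.0560936 ]
```

Emit:
move_arm([
  [[0,0,0],0],
  [[0,0,0],0],
  [[0,0,-0.4],0],
  [[0,0,-0.8],0],
  [[0,0,-1],0],
], grip=1)

```text
time: 8.9
tool_pos: [0.5618, -0.2832, 0.1045]
tcp_rot: [[0.999, 0.032, -0.001], [0.032, -0.999, 0.0], [-0.001, -0.0, -1.0]]
ft_force: [0.4, 0.4, 0.8]
gripper_width: 0.0853
gripper_force: 0.0
```

Emit:
move_arm([
  [[0,0,-1],0],
  [[0,0,-1],-0.92],
  [[0,0,-1],-0.92],
  [[0,0,-1],-0.92],
  [[0,0,0],-0.92],
])

```text
time: 9.52
tool_pos: [0.563, -0.2839, 0.2072]
tcp_rot: [[0.831, 0.556, 0.004], [0.556, -0.831, -0.003], [0.002, 0.005, -1.0]]
ft_force: [-0.0, -0.1, -0.3]
gripper_width: 0.0854
gripper_force: 0.0
```

Emit:
move_arm([
  [[0,0,0],-0.92],
  [[0,0,0],-0.92],
  [[0,0,0],-0.92],
  [[0,0,0],-0.92],
  [[0,0,0],-0.92],
])

```text
time: 10.15
tool_pos: [0.562, -0.2833, 0.2045]
tcp_rot: [[0.288, 0.958, 0.0], [0.958, -0.288, -0.001], [-0.001, 0.0, -1.0]]
ft_force: [0.7, 0.0, -0.7]
gripper_width: 0.0854
gripper_force: 0.0
```

```bash
python3 plan.py .5 .22 .22 81.1
python3 - <<'E'
from h import *
c=shot('top'); np.savez('top1.npz',**c); cv2.imwrite('pics/con1.png',cv2.resize(c['color'][190:280,325:420],None,fx=6,fy=6,interpolation=cv2.INTER_CUBIC))
E
```

```text
t 10.15 p [ 0.562 -0.283  0.205] phi 73.3 w 0.0854 F [ 0.735  0.015 -0.71 ] gf 0.0 q [-0.588 -0.296]
twist -0.91 shift [19.504 -5.566 -0.619]
```

Emit:
move_arm([
  [[0,0,0],-0.91],
  [[0.95,-0.28,0],0],
  [[0.95,-0.28,0],0],
  [[0.95,-0.28,0],0],
  [[0.95,-0.28,0],0],
])

```text
time: 10.82
tool_pos: [0.5494, -0.1835, 0.2041]
tcp_rot: [[0.16, 0.987, 0.0], [0.987, -0.16, -0.0], [-0.0, 0.0, -1.0]]
ft_force: [1.8, 0.4, -0.0]
gripper_width: 0.0856
gripper_force: 0.0
```

Emit:
move_arm([
  [[0.95,-0.28,0],0],
  [[0.95,-0.28,0],0],
  [[0.95,-0.28,0],0],
  [[0.95,-0.28,0],0],
  [[0.95,-0.28,0],0],
])

```text
time: 11.45
tool_pos: [0.5336, -0.0603, 0.2039]
tcp_rot: [[0.159, 0.987, 0.0], [0.987, -0.159, -0.0], [-0.0, 0.0, -1.0]]
ft_force: [0.1, 0.3, -0.1]
gripper_width: 0.0853
gripper_force: 0.0
```

Emit:
move_arm([
  [[0.95,-0.28,0],0],
  [[0.95,-0.28,0],0],
  [[0.95,-0.28,0],0],
  [[0.95,-0.28,0],0],
  [[0.95,-0.28,0],0],
])

```text
time: 12.08
tool_pos: [0.5178, 0.0624, 0.2039]
tcp_rot: [[0.159, 0.987, 0.0], [0.987, -0.159, -0.0], [-0.0, 0.0, -1.0]]
ft_force: [-0.1, -0.1, 0.2]
gripper_width: 0.0853
gripper_force: 0.0
```

Emit:
move_arm([
  [[0.95,-0.28,0],0],
  [[0.95,-0.28,0],0],
  [[0.95,-0.28,0],0],
  [[0.95,-0.28,0],0],
  [[0.95,-0.28,0],0],
])

```text
time: 12.7
tool_pos: [0.5019, 0.1851, 0.2039]
tcp_rot: [[0.159, 0.987, 0.0], [0.987, -0.159, -0.0], [-0.0, 0.0, -1.0]]
ft_force: [0.1, -0.7, 0.4]
gripper_width: 0.0856
gripper_force: 0.0
```

Emit:
move_arm([
  [[0.5,-0.24,0],0],
  [[0,0,0],0],
  [[0,0,0],0],
  [[0,0,0],0],
  [[0,0,0],0],
])

```text
time: 13.32
tool_pos: [0.4988, 0.1964, 0.2038]
tcp_rot: [[0.16, 0.987, 0.0], [0.987, -0.16, -0.0], [-0.0, 0.0, -1.0]]
ft_force: [0.2, -0.1, 0.8]
gripper_width: 0.0852
gripper_force: 0.0
```

```bash
python3 plan.py .5 .22 .22 81.1
python3 - <<'E'
from h import *
c=shot('top'); np.savez('top1.npz',**c)
w=shot('wrist','w2.png'); np.savez('w2.npz',**w)
con=cv2.resize(c['color'][190:280,325:420],(400,384),interpolation=cv2.INTER_CUBIC)
im=np.hstack([w['color'],con]); cv2.imwrite('pics/both.png',cv2.resize(im,(800,337)))
E
```

```text
t 13.32 p [0.499 0.196 0.204] phi 80.8 w 0.0852 F [ 0.183 -0.089  0.803] gf 0.0 q [0.232 0.393]
twist -0.03 shift [ 0.939 -0.1   -0.649]
```

View pics/both.png

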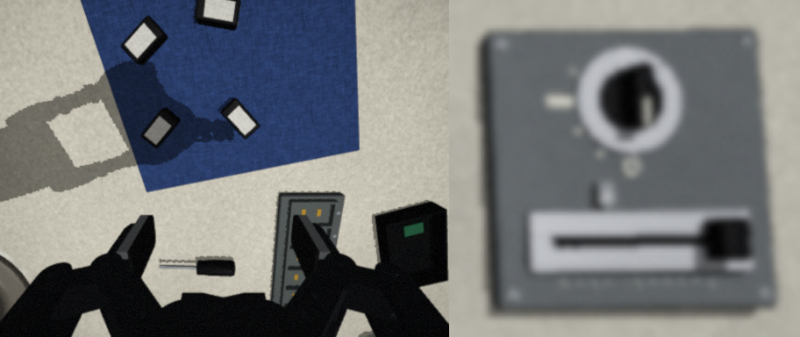

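```bash
cat > packs.py <<'E'
from meas import *
def packs(c,z=.029,thr=90,amax=1500):
    im=c['color'].astype(int); mat=(im[...,0]>im[...,2]+20).astype(np.uint8)
    mat=cv2.morphologyEx(mat,cv2.MORPH_CLOSE,np.ones((35,35)))>0
    m=mat&(im.min(2)>thr)
    return [(m_,(a+90)%180,s,n) for _,n,m_,a,s in blobs(c,m,z,40) if .028<s[0]<.042 and .012<s[1]<.03]
if __name__=='__main__':
    import sys
    for n in sys.argv[1:]:
        c=dict(np.load(n+'.npz')) if n[-1].isdigit() else shot(n)
        print(n); [print('  ctr',m,'phi %.1f'%p,s,k) for m,p,s,k in packs(c,thr=70 if n[0]=='w' else 110)]
E
python3 packs.py w2 top1
```

```text
w2
  ctr [0.4248 0.3453] phi 122.0 [0.035  0.0212] 774
  ctr [0.5303 0.2337] phi 33.7 [0.0355 0.0214] 585
  ctr [0.4186 0.2388] phi 128.1 [0.0338 0.0199] 498
top1
  ctr [0.4221 0.3444] phi 122.9 [0.0339 0.0205] 112
```

```bash
python3 plan.py .5293 .2333 .06 33.9
```

```text
t 13.43 p [0.499 0.197 0.204] phi 80.8 w 0.0856 F [-0.819 -0.413  0.241] gf 0.0 q [0.233 0.393]
twist 5.46 shift [ 1.831 -0.537  5.751]
```

Emit:
move_arm([
  [[0,0,0],0.91],
  [[0,0,0],0.91],
  [[0,0,0],0.91],
  [[0,0,0],0.91],
  [[0,0,0],0.91],
])

```text
time: 14.05
tool_pos: [0.4987, 0.1968, 0.2037]
tcp_rot: [[0.749, 0.662, -0.0], [0.662, -0.749, -0.0], [-0.0, 0.0, -1.0]]
ft_force: [-0.6, 0.3, 0.0]
gripper_width: 0.0855
gripper_force: 0.0
```

Emit:
move_arm([
  [[0,0,0],0.91],
  [[0.61,-0.18,1],0],
  [[0.61,-0.18,1],0],
  [[0.61,-0.18,1],0],
  [[0,0,1],0],
])

```text
time: 14.68
tool_pos: [0.5297, 0.2343, 0.1028]
tcp_rot: [[0.829, 0.559, 0.001], [0.559, -0.829, 0.0], [0.001, 0.0, -1.0]]
ft_force: [-0.2, 0.1, 0.4]
gripper_width: 0.0854
gripper_force: 0.0
```

Emit:
move_arm([
  [[0,0,1],0],
  [[0,0,0.75],0],
  [[0,0,0],0],
  [[0,0,0],0],
  [[0,0,0],0],
])

```text
time: 15.3
tool_pos: [0.5297, 0.2339, 0.0611]
tcp_rot: [[0.83, 0.558, 0.002], [0.558, -0.83, 0.0], [0.002, 0.001, -1.0]]
ft_force: [0.3, -0.1, -0.0]
gripper_width: 0.0854
gripper_force: 0.0
```

```bash
python3 plan.py .5293 .2333 .01 33.9
```

```text
t 15.3 p [0.53  0.234 0.061] phi 33.9 w 0.0854 F [ 0.285 -0.074 -0.023] gf 0.0 q [0.284 1.262]
twist 0.0 shift [-0.027  0.01   2.043]
```

Emit:
move_arm([
  [[0,0,0.8],0],
  [[0,0,0.8],0],
  [[0,0,0.4],0],
  [[0,0,0.05],0],
  [[0,0,0],0],
])

```text
time: 15.92
tool_pos: [0.5296, 0.2339, 0.0095]
tcp_rot: [[0.83, 0.558, 0.001], [0.558, -0.83, 0.0], [0.001, 0.0, -1.0]]
ft_force: [0.9, -0.1, 0.9]
gripper_width: 0.0854
gripper_force: 0.0
```

Emit:
move_arm([
  [[0,0,0],0],
  [[0,0,0],0],
  [[0,0,0],0],
  [[0,0,0],0],
  [[0,0,0],0],
], grip=-1)

```text
time: 16.55
tool_pos: [0.5296, 0.2339, 0.0095]
tcp_rot: [[0.83, 0.558, 0.001], [0.558, -0.83, 0.0], [0.001, 0.0, -1.0]]
ft_force: [0.0, -1.6, 6.1]
gripper_width: 0.0483
gripper_force: 63.3
```

Emit:
move_arm([
  [[0,0,0],0],
  [[0,0,-0.5],0],
  [[0,0,-1],0],
  [[0,0,-1],0],
  [[0,0,-1],0],
])

```text
time: 17.18
tool_pos: [0.5289, 0.2337, 0.0975]
tcp_rot: [[0.83, 0.558, -0.0], [0.558, -0.83, -0.0], [-0.0, 0.0, -1.0]]
ft_force: [0.1, -0.2, -1.3]
gripper_width: 0.0486
gripper_force: 62.6
```

```bash
python3 plan.py .6177 .0724 .1 81.1
```

```text
t 17.18 p [0.529 0.234 0.097] phi 33.9 w 0.0486 F [ 0.086 -0.205 -1.271] gf 62.55524754524231 q [0.284 1.262]
twist -5.49 shift [-5.823  4.507 -0.101]
```

Emit:
move_arm([
  [[0,0,0],-0.92],
  [[0,0,0],-0.92],
  [[0,0,0],-0.92],
  [[0,0,0],-0.92],
  [[0,0,0],-0.92],
])

```text
time: 17.8
tool_pos: [0.5289, 0.2337, 0.0967]
tcp_rot: [[0.28, 0.96, -0.0], [0.96, -0.28, -0.0], [-0.0, -0.0, -1.0]]
ft_force: [0.3, -0.1, -1.0]
gripper_width: 0.0484
gripper_force: 62.5
```

Emit:
move_arm([
  [[0,0,0],-0.89],
  [[-0.8,0.62,0],0],
  [[-0.8,0.62,0],0],
  [[-0.8,0.62,0],0],
  [[-0.8,0.62,0],0],
])

```text
time: 18.42
tool_pos: [0.5782, 0.1444, 0.0967]
tcp_rot: [[0.154, 0.988, -0.0], [0.988, -0.154, -0.0], [-0.0, -0.0, -1.0]]
ft_force: [-0.6, 0.3, -0.8]
gripper_width: 0.0489
gripper_force: 62.6
```

Emit:
move_arm([
  [[-0.8,0.62,0],0],
  [[-0.8,0.62,0],0],
  [[-0.8,0.6,0],0],
  [[-0.22,0.17,0],0],
  [[0,0,0],0],
])

```text
time: 19.05
tool_pos: [0.6174, 0.0726, 0.0962]
tcp_rot: [[0.155, 0.988, -0.0], [0.988, -0.155, 0.0], [0.0, -0.0, -1.0]]
ft_force: [-0.0, 0.1, -0.8]
gripper_width: 0.0485
gripper_force: 62.6
```

```bash
python3 plan.py .6177 .0724 .05 81.1
python3 - <<'E'
from h import *
w=shot('wrist','w3.png'); np.savez('w3.npz',**w)
E
```

```text
t 19.05 p [0.617 0.073 0.096] phi 81.1 w 0.0485 F [-0.002  0.136 -0.829] gf 62.55171775817871 q [-0.006  0.149]
twist -0.0 shift [-0.004  0.012  1.848]
```

View pics/w3.png

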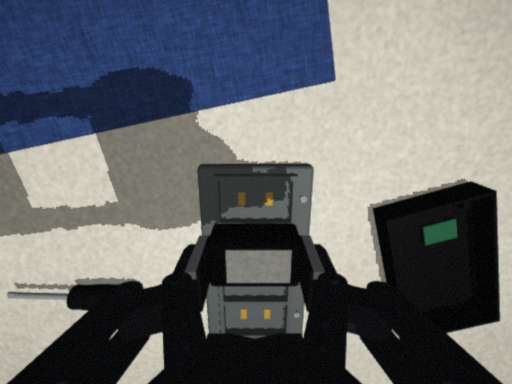

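Run:
```python
from meas import *
c=dict(np.load('w3.npz'))
p=cast(c,[(242,199),(269,199),(243,314),(267,314)],.014);print(p,(p[0]+p[1])/2,(p[2]+p[3])/2)
# inner well edges seen: left wall/right wall of well 4, z rim
print(cast(c,[(199,168),(312,166)],.02), cast(c,[(219,178),(291,178)],.014))
```

```text
[[ 0.6078  0.0744  0.014 ]
 [ 0.6311  0.0707  0.014 ]
 [ 0.5874 -0.0494  0.014 ]
 [ 0.6117 -0.0532  0.014 ]] [0.6195 0.0726 0.014 ] [ 0.5995 -0.0513  0.014 ]
[[0.5783 0.1088 0.02  ]
 [0.6698 0.096  0.02  ]] [[0.5917 0.0963 0.014 ]
 [0.6523 0.0867 0.014 ]]
```

Emit:
move_arm([
  [[0,0.05,0.8],0],
  [[0,0,0.8],0],
  [[0,0,0.7],0],
  [[0,0,0.4],0],
  [[0,0,0.2],0],
])

```text
time: 19.73
tool_pos: [0.6186, 0.0727, 0.0233]
tcp_rot: [[0.154, 0.988, -0.0], [0.988, -0.154, -0.0], [-0.0, -0.0, -1.0]]
ft_force: [-0.7, 0.1, -0.6]
gripper_width: 0.0487
gripper_force: 62.6
```

```bash
python3 plan.py .6185 .0726 .0215 81.1
```

```text
t 19.73 p [0.619 0.073 0.023] phi 81.1 w 0.0487 F [-0.712  0.125 -0.594] gf 62.55195736885071 q [-0.006  0.149]
twist 0.0 shift [-0.006 -0.004  0.072]
```

Emit:
move_arm([
  [[0,0,0.07],0],
  [[0,0,0],0],
  [[0,0,0],0],
  [[0,0,0],0],
  [[0,0,0],0],
], grip=0.55)

```text
time: 20.35
tool_pos: [0.6188, 0.0724, 0.0222]
tcp_rot: [[0.154, 0.988, 0.0], [0.988, -0.154, -0.0], [-0.0, 0.0, -1.0]]
ft_force: [-0.1, 0.4, 0.1]
gripper_width: 0.066
gripper_force: 0.0
```

Emit:
move_arm([
  [[0,0,-0.4],0],
  [[0,0,-0.8],0],
  [[0,0,-1],0],
  [[0,0,-1],0],
  [[0,0,-1],0],
])

```text
time: 20.98
tool_pos: [0.6189, 0.0725, 0.1287]
tcp_rot: [[0.154, 0.988, 0.001], [0.988, -0.154, -0.0], [0.0, 0.001, -1.0]]
ft_force: [0.2, -0.8, 0.9]
gripper_width: 0.0661
gripper_force: 0.0
```

```bash
python3 packs.py top; python3 plan.py .4175 .2384 .1 128.1
python3 - <<'E'
from h import *
w=shot('wrist','w4.png'); np.savez('w4.npz',**w)
E
```

```text
top
  ctr [0.5203 0.3616] phi 72.5 [0.0346 0.0211] 111
  ctr [0.422  0.3447] phi 122.6 [0.0346 0.0214] 119
t 21.02 p [0.621 0.073 0.132] phi 81.1 w 0.0664 F [ 1.172 -0.201  3.992] gf 0.0 q [-0.006  0.149]
twist -5.47 shift [10.235 -2.302  1.298]
```

View pics/w4.png

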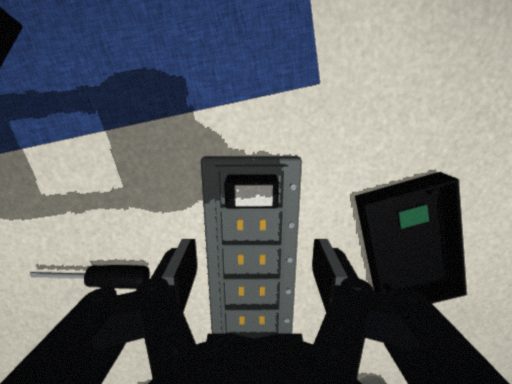

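```bash
python3 plan.py .521 .3616 .13 72
python3 - <<'E'
from packs import *
c=dict(np.load('w4.npz'));print(cast(c,[(10,30),(22,22),(0,66)],.029))
c=shot('top')
for t in(50,65,80): [print(t,m,p,s) for m,p,s,k in packs(c,thr=t)]
E
```

```text
t 21.07 p [0.621 0.072 0.131] phi 81.1 w 0.066 F [0.089 0.258 0.39 ] gf 0.0 q [-0.006  0.149]
twist 1.06 shift [ 9.767 -7.363  0.033]
[[0.4537 0.235  0.029 ]
 [0.4653 0.2387 0.029 ]
 [0.4344 0.2119 0.029 ]]
50 [0.5862 0.2393] 34.98439351239159 [0.0415 0.0274]
50 [0.5204 0.3619] 71.55690479828681 [0.0393 0.0271]
50 [0.4222 0.3448] 121.54839789853068 [0.0391 0.0259]
65 [0.5853 0.2396] 31.091183812830252 [0.0304 0.0244]
65 [0.5202 0.3614] 72.50717474118136 [0.0375 0.025 ]
65 [0.4223 0.3446] 123.85659904791936 [0.0386 0.0245]
80 [0.5199 0.3616] 70.1388664261905 [0.0367 0.0239]
80 [0.4224 0.3446] 124.95809799383474 [0.0372 0.0236]
```

Emit:
move_arm([
  [[0,0,0],0.5],
  [[0,0,0],0.56],
  [[0.8,-0.6,0],0],
  [[0.8,-0.6,0],0],
  [[0.8,-0.6,0],0],
], grip=1)

```text
time: 21.75
tool_pos: [0.5935, 0.1439, 0.1257]
tcp_rot: [[0.309, 0.951, -0.002], [0.951, -0.309, -0.0], [-0.001, -0.002, -1.0]]
ft_force: [0.4, 1.5, -0.9]
gripper_width: 0.0854
gripper_force: 0.0
```

Emit:
move_arm([
  [[0.8,-0.6,0],0],
  [[0.8,-0.6,0],0],
  [[0.8,-0.6,0],0],
  [[0.8,-0.6,0],0],
  [[0.8,-0.6,0],0],
])

```text
time: 22.38
tool_pos: [0.553, 0.2622, 0.1257]
tcp_rot: [[0.309, 0.951, -0.002], [0.951, -0.309, -0.001], [-0.001, -0.002, -1.0]]
ft_force: [-0.2, 0.6, 0.5]
gripper_width: 0.0855
gripper_force: 0.0
```

Emit:
move_arm([
  [[0.8,-0.6,0],0],
  [[0.8,-0.6,0],0],
  [[0.8,-0.6,0],0],
  [[0.8,-0.6,0],0],
  [[0.2,-0.16,0],0],
])

```text
time: 23.0
tool_pos: [0.5183, 0.3632, 0.1258]
tcp_rot: [[0.307, 0.952, -0.002], [0.952, -0.307, -0.001], [-0.001, -0.001, -1.0]]
ft_force: [-0.2, 0.3, 0.5]
gripper_width: 0.0854
gripper_force: 0.0
```

```bash
python3 plan.py .521 .3616 .06 72
python3 - <<'E'
from packs import *
w=shot('wrist','w5.png'); np.savez('w5.npz',**w);c=shot('top')
for n,c in(('w',w),('t',c)):
  for t in(65,80): [print(n,t,m,p,s) for m,p,s,k in packs(c,thr=t)]
E
```

```text
t 23.0 p [0.518 0.363 0.126] phi 72.1 w 0.0854 F [-0.218  0.284  0.519] gf 0.0 q [0.49  0.802]
twist 0.01 shift [-0.026  0.123  2.631]
w 65 [0.5219 0.3623] 72.15368871993888 [0.035  0.0215]
w 65 [0.4186 0.2395] 129.82546453050395 [0.0361 0.0219]
w 80 [0.522  0.3624] 72.26361870766135 [0.0344 0.0215]
w 80 [0.4262 0.3479] 109.16863119373164 [0.032  0.0188]
w 80 [0.4185 0.2394] 128.74026423790013 [0.0359 0.0215]
t 65 [0.5203 0.3604] 64.86878643719714 [0.0343 0.0216]
t 65 [0.422  0.3433] 131.446899812952 [0.0345 0.0212]
t 65 [0.4163 0.2381] 128.42870680469676 [0.038  0.0247]
t 80 [0.5206 0.36  ] 65.5302810884402 [0.0323 0.0201]
t 80 [0.4218 0.3428] 132.91779811766412 [0.0318 0.0188]
t 80 [0.4161 0.2378] 130.68621042260634 [0.0362 0.0232]
```

View pics/w5.png

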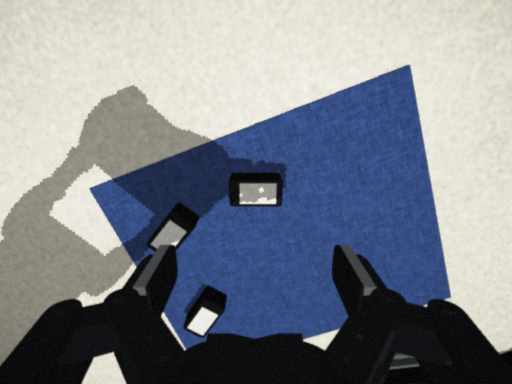

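Emit:
move_arm([
  [[-0.02,0.13,1],0],
  [[0,0,1],0],
  [[0,0,1],0],
  [[0,0,0.8],0],
  [[0,0,0.6],0],
])

```text
time: 23.72
tool_pos: [0.5225, 0.3595, 0.0158]
tcp_rot: [[0.31, 0.951, -0.001], [0.951, -0.31, -0.001], [-0.001, -0.001, -1.0]]
ft_force: [-0.2, -0.1, -0.5]
gripper_width: 0.0852
gripper_force: 0.0
```

Emit:
move_arm([
  [[0,0,0.2],0],
  [[0,0,0],0],
  [[0,0,0],0],
  [[0,0,0],0],
  [[0,0,0],0],
])

```text
time: 24.35
tool_pos: [0.5225, 0.361, 0.0125]
tcp_rot: [[0.309, 0.951, 0.001], [0.951, -0.309, 0.0], [0.0, 0.001, -1.0]]
ft_force: [0.3, -0.4, -0.3]
gripper_width: 0.0854
gripper_force: 0.0
```

```bash
python3 plan.py .5212 .362 .01 72
```

```text
t 24.35 p [0.523 0.361 0.012] phi 72.0 w 0.0854 F [ 0.301 -0.355 -0.299] gf 0.0 q [0.484 0.798]
twist 0.0 shift [ 0.023 -0.064  0.098]
```

Emit:
move_arm([
  [[0.02,-0.05,0.12],0],
  [[0,0,0],0],
  [[0,0,0],0],
  [[0,0,0],0],
  [[0,0,0],0],
], grip=-1)

```text
time: 24.98
tool_pos: [0.5214, 0.3617, 0.009]
tcp_rot: [[0.309, 0.951, 0.0], [0.951, -0.309, 0.0], [0.0, 0.0, -1.0]]
ft_force: [-0.0, 1.3, 0.8]
gripper_width: 0.0487
gripper_force: 63.7
```

Emit:
move_arm([
  [[0,0,0],0],
  [[0,0,-0.5],0],
  [[0,0,-1],0],
  [[0,0,-1],0],
  [[0,0,-1],0],
])

```text
time: 25.6
tool_pos: [0.5213, 0.3616, 0.0979]
tcp_rot: [[0.309, 0.951, 0.0], [0.951, -0.309, -0.0], [-0.0, 0.0, -1.0]]
ft_force: [0.4, 0.0, -1.7]
gripper_width: 0.0485
gripper_force: 63.4
```

```bash
python3 plan.py .612 .0311 .1 81.1
```

```text
t 25.6 p [0.521 0.362 0.098] phi 72.0 w 0.0485 F [ 0.392  0.007 -1.696] gf 63.394399881362915 q [0.486 0.8  ]
twist -1.06 shift [-12.5     5.63   -0.082]
```

Emit:
move_arm([
  [[0,0,0],-0.53],
  [[0,0,0],-0.53],
  [[-0.78,0.35,0],0],
  [[-0.78,0.35,0],0],
  [[-0.78,0.35,0],0],
])

```text
time: 26.22
tool_pos: [0.5388, 0.2978, 0.0966]
tcp_rot: [[0.156, 0.988, -0.0], [0.988, -0.156, -0.0], [-0.0, 0.0, -1.0]]
ft_force: [0.6, 0.6, -1.0]
gripper_width: 0.0485
gripper_force: 63.4
```

Emit:
move_arm([
  [[-0.78,0.35,0],0],
  [[-0.78,0.35,0],0],
  [[-0.78,0.35,0],0],
  [[-0.78,0.35,0],0],
  [[-0.78,0.35,0],0],
])

```text
time: 26.85
tool_pos: [0.5668, 0.1954, 0.0965]
tcp_rot: [[0.154, 0.988, 0.0], [0.988, -0.154, -0.0], [-0.0, 0.0, -1.0]]
ft_force: [1.3, -0.3, -0.4]
gripper_width: 0.0486
gripper_force: 63.4
```

Emit:
move_arm([
  [[-0.78,0.35,0],0],
  [[-0.78,0.35,0],0],
  [[-0.78,0.35,0],0],
  [[-0.78,0.35,0],0],
  [[-0.78,0.35,0],0],
])

```text
time: 27.48
tool_pos: [0.5949, 0.0923, 0.0965]
tcp_rot: [[0.154, 0.988, -0.0], [0.988, -0.154, -0.0], [-0.0, 0.0, -1.0]]
ft_force: [-0.5, 0.5, -0.7]
gripper_width: 0.0486
gripper_force: 63.4
```

Emit:
move_arm([
  [[-0.78,0.35,0],0],
  [[-0.78,0.35,0],0],
  [[-0.02,0.03,0],0],
  [[0,0,0],0],
  [[0,0,0],0],
])

```text
time: 28.1
tool_pos: [0.6063, 0.0525, 0.0965]
tcp_rot: [[0.154, 0.988, -0.0], [0.988, -0.154, 0.0], [0.0, -0.0, -1.0]]
ft_force: [-0.9, -0.1, -1.8]
gripper_width: 0.0483
gripper_force: 63.4
```

```bash
python3 plan.py .612 .0311 .0225 81.1
```

```text
t 28.1 p [0.606 0.053 0.096] phi 81.2 w 0.0483 F [-0.922 -0.102 -1.809] gf 63.403122425079346 q [-0.039  0.115]
twist 0.01 shift [-0.812  0.358  2.96 ]
```

Emit:
move_arm([
  [[-0.81,0.36,0],0],
  [[0,0,0],0],
  [[0,0,0.8],0],
  [[0,0,0.8],0],
  [[0,0,0.6],0],
])

```text
time: 28.72
tool_pos: [0.612, 0.0303, 0.0406]
tcp_rot: [[0.155, 0.988, -0.001], [0.988, -0.155, 0.0], [-0.0, -0.001, -1.0]]
ft_force: [-0.3, 0.3, -0.5]
gripper_width: 0.0489
gripper_force: 63.4
```

```bash
python3 plan.py .612 .0311 .0225 81.1
```

```text
t 28.73 p [0.612 0.03  0.041] phi 81.1 w 0.0489 F [-0.32   0.299 -0.542] gf 63.42031002044678 q [-0.076  0.08 ]
twist 0.0 shift [ 0.031 -0.006  0.726]
```

Emit:
move_arm([
  [[0.03,0,0.5],0],
  [[0,0,0.22],0],
  [[0,0,0],0],
  [[0,0,0],0],
  [[0,0,0],0],
])

```text
time: 29.35
tool_pos: [0.6128, 0.0311, 0.0241]
tcp_rot: [[0.154, 0.988, 0.001], [0.988, -0.154, -0.0], [0.0, 0.001, -1.0]]
ft_force: [-0.2, -1.1, -0.2]
gripper_width: 0.0487
gripper_force: 63.4
```

Emit:
move_arm([
  [[0,0,0],0],
  [[0,0,0],0],
  [[0,0,0],0],
  [[0,0,-0.4],0],
  [[0,0,-0.8],0],
], grip=0.55)

```text
time: 29.98
tool_pos: [0.612, 0.0312, 0.0537]
tcp_rot: [[0.154, 0.988, -0.001], [0.988, -0.154, 0.0], [-0.0, -0.001, -1.0]]
ft_force: [0.1, 0.4, 0.9]
gripper_width: 0.0662
gripper_force: 0.0
```

Emit:
move_arm([
  [[0,0,-1],0],
  [[0,0,-1],0],
  [[0,0,-1],0],
  [[0,0,0],0],
  [[0,0,0],0],
])

```text
time: 30.6
tool_pos: [0.6119, 0.0312, 0.128]
tcp_rot: [[0.154, 0.988, -0.001], [0.988, -0.154, 0.0], [-0.0, -0.001, -1.0]]
ft_force: [-1.1, 0.2, -1.2]
gripper_width: 0.0663
gripper_force: 0.0
```

```bash
python3 plan.py .423 .345 .13 122.5; python3 packs.py top
```

```text
t 30.6 p [0.612 0.031 0.128] phi 81.1 w 0.0663 F [-1.087  0.204 -1.203] gf 0.0 q [-0.074  0.081]
twist -4.81 shift [14.646  0.371 -0.081]
top
  ctr [0.422  0.3447] phi 122.6 [0.0346 0.0214] 119
  ctr [0.4162 0.2378] phi 130.2 [0.0346 0.0212] 119
```

Emit:
move_arm([
  [[0,0,0],-0.96],
  [[0,0,0],-0.96],
  [[0,0,0],-0.96],
  [[0,0,0],-0.96],
  [[0,0,0],-0.96],
], grip=1)

```text
time: 31.28
tool_pos: [0.6117, 0.0312, 0.1271]
tcp_rot: [[-0.539, 0.842, -0.002], [0.842, 0.539, 0.0], [0.001, -0.002, -1.0]]
ft_force: [-0.2, -1.0, -0.2]
gripper_width: 0.0855
gripper_force: 0.0
```

Emit:
move_arm([
  [[0.97,0.03,0],0],
  [[0.97,0.03,0],0],
  [[0.97,0.03,0],0],
  [[0.97,0.03,0],0],
  [[0.97,0.03,0],0],
])

```text
time: 31.9
tool_pos: [0.5495, 0.1374, 0.1287]
tcp_rot: [[-0.536, 0.844, 0.0], [0.844, 0.536, -0.0], [-0.0, 0.0, -1.0]]
ft_force: [0.5, -0.8, 0.2]
gripper_width: 0.0855
gripper_force: 0.0
```

Emit:
move_arm([
  [[0.97,0.03,0],0],
  [[0.97,0.03,0],0],
  [[0.97,0.03,0],0],
  [[0.97,0.03,0],0],
  [[0.97,0.03,0],0],
])

```text
time: 32.52
tool_pos: [0.4876, 0.2416, 0.1287]
tcp_rot: [[-0.536, 0.844, 0.0], [0.844, 0.536, 0.0], [-0.0, 0.0, -1.0]]
ft_force: [-0.8, -0.3, -0.5]
gripper_width: 0.0855
gripper_force: 0.0
```

Emit:
move_arm([
  [[0.97,0.03,0],0],
  [[0.97,0.03,0],0],
  [[0.97,0.03,0],0],
  [[0.97,0.03,0],0],
  [[0.97,0.03,0],0],
])

```text
time: 33.15
tool_pos: [0.4257, 0.3458, 0.1287]
tcp_rot: [[-0.536, 0.844, 0.0], [0.844, 0.536, 0.0], [-0.0, 0.0, -1.0]]
ft_force: [0.2, 0.2, 0.4]
gripper_width: 0.0852
gripper_force: 0.0
```

Emit:
move_arm([
  [[0,0,0],0],
  [[0,0,0],0],
  [[0,0,0.5],0],
  [[0,0,1],0],
  [[0,0,1],0],
])

```text
time: 33.78
tool_pos: [0.4273, 0.3436, 0.0646]
tcp_rot: [[-0.534, 0.845, -0.0], [0.845, 0.534, -0.0], [-0.0, -0.0, -1.0]]
ft_force: [0.0, -0.3, 0.4]
gripper_width: 0.0857
gripper_force: 0.0
```

```bash
python3 plan.py .423 .345 .01 122.5; python3 packs.py top wrist
```

```text
t 33.77 p [0.427 0.344 0.065] phi 122.3 w 0.0857 F [ 0.008 -0.317  0.355] gf 0.0 q [ 0.538 -0.026]
twist -0.02 shift [ 0.14  -0.116  2.186]
top
  ctr [0.4268 0.3434] phi 136.0 [0.0321 0.0139] 69
  ctr [0.4163 0.238 ] phi 128.7 [0.0346 0.0207] 116
wrist
```

Emit:
move_arm([
  [[0.08,-0.09,0.8],0],
  [[0,0,0.8],0],
  [[0,0,0.4],0],
  [[0,0,0],0],
  [[0,0,0],0],
])

```text
time: 34.5
tool_pos: [0.4248, 0.3451, 0.0168]
tcp_rot: [[-0.535, 0.845, 0.001], [0.845, 0.535, 0.001], [-0.0, 0.001, -1.0]]
ft_force: [0.3, 1.0, -0.0]
gripper_width: 0.0855
gripper_force: 0.0
```

```bash
python3 plan.py .423 .345 .01 122.5
```

```text
t 34.5 p [0.425 0.345 0.017] phi 122.4 w 0.0855 F [ 0.316  0.965 -0.038] gf 0.0 q [ 0.542 -0.022]
twist -0.02 shift [ 0.035 -0.062  0.272]
```

Emit:
move_arm([
  [[0.02,-0.05,0.27],0],
  [[0,0,0],0],
  [[0,0,0],0],
  [[0,0,0],0],
  [[0,0,0],0],
])

```text
time: 35.12
tool_pos: [0.4229, 0.3447, 0.0093]
tcp_rot: [[-0.535, 0.845, 0.0], [0.845, 0.535, -0.0], [-0.0, 0.0, -1.0]]
ft_force: [0.4, -0.3, 0.6]
gripper_width: 0.0854
gripper_force: 0.0
```

Emit:
move_arm([
  [[0,0,0],0],
  [[0,0,0],0],
  [[0,0,0],0],
  [[0,0,0],0],
  [[0,0,0],0],
], grip=-1)

```text
time: 35.75
tool_pos: [0.4231, 0.3448, 0.0097]
tcp_rot: [[-0.535, 0.845, 0.001], [0.845, 0.535, 0.0], [-0.0, 0.001, -1.0]]
ft_force: [-1.0, 0.4, 6.4]
gripper_width: 0.0488
gripper_force: 63.0
```

Emit:
move_arm([
  [[0,0,0],0],
  [[0,0,-0.5],0],
  [[0,0,-1],0],
  [[0,0,-1],0],
  [[0,0,-1],0],
])

```text
time: 36.38
tool_pos: [0.4226, 0.3445, 0.0978]
tcp_rot: [[-0.535, 0.845, -0.0], [0.845, 0.535, -0.0], [-0.0, -0.0, -1.0]]
ft_force: [-0.0, -0.2, -1.6]
gripper_width: 0.0487
gripper_force: 62.4
```

```bash
python3 plan.py .6055 -.0104 .1 81.1
```

```text
t 36.38 p [0.423 0.344 0.098] phi 122.4 w 0.0487 F [-0.042 -0.186 -1.631] gf 62.350884675979614 q [ 0.543 -0.022]
twist 4.8 shift [-12.892   9.425  -0.086]
```

Emit:
move_arm([
  [[0,0,0],0.96],
  [[0,0,0],0.96],
  [[0,0,0],0.96],
  [[0,0,0],0.96],
  [[0,0,0],0.96],
])

```text
time: 37.0
tool_pos: [0.4226, 0.3445, 0.097]
tcp_rot: [[0.159, 0.987, -0.0], [0.987, -0.159, -0.0], [-0.0, -0.0, -1.0]]
ft_force: [-0.7, 0.6, -0.8]
gripper_width: 0.0487
gripper_force: 62.4
```

Emit:
move_arm([
  [[-0.86,0.63,0],0],
  [[-0.86,0.63,0],0],
  [[-0.86,0.63,0],0],
  [[-0.86,0.63,0],0],
  [[-0.86,0.63,0],0],
])

```text
time: 37.62
tool_pos: [0.4842, 0.2254, 0.0971]
tcp_rot: [[0.154, 0.988, -0.0], [0.988, -0.154, -0.0], [-0.0, -0.0, -1.0]]
ft_force: [0.7, 0.8, -0.7]
gripper_width: 0.0487
gripper_force: 62.4
```

Emit:
move_arm([
  [[-0.86,0.63,0],0],
  [[-0.86,0.63,0],0],
  [[-0.86,0.63,0],0],
  [[-0.86,0.63,0],0],
  [[-0.86,0.63,0],0],
])

```text
time: 38.25
tool_pos: [0.5453, 0.1071, 0.0971]
tcp_rot: [[0.154, 0.988, -0.0], [0.988, -0.154, -0.0], [-0.0, -0.0, -1.0]]
ft_force: [-0.0, 0.0, -0.9]
gripper_width: 0.0489
gripper_force: 62.4
```

Emit:
move_arm([
  [[-0.86,0.63,0],0],
  [[-0.86,0.63,0],0],
  [[-0.86,0.63,0],0],
  [[-0.86,0.63,0],0],
  [[-0.86,0.6,0],0],
])

```text
time: 38.88
tool_pos: [0.606, -0.0112, 0.097]
tcp_rot: [[0.154, 0.988, -0.0], [0.988, -0.154, 0.0], [-0.0, -0.0, -1.0]]
ft_force: [-1.0, -0.8, -0.4]
gripper_width: 0.0488
gripper_force: 62.4
```

Emit:
move_arm([
  [[0,0,0],0],
  [[0,0,0],0],
  [[0,0,0.6],0],
  [[0,0,0.8],0],
  [[0,0,0.6],0],
])

```text
time: 39.5
tool_pos: [0.6048, -0.0096, 0.0451]
tcp_rot: [[0.153, 0.988, -0.002], [0.988, -0.153, 0.0], [-0.0, -0.002, -1.0]]
ft_force: [-0.0, -0.4, -0.6]
gripper_width: 0.0485
gripper_force: 62.3
```

```bash
python3 plan.py .6055 -.0104 .0225 81.1
```

```text
t 39.5 p [ 0.605 -0.01   0.045] phi 81.2 w 0.0485 F [-0.007 -0.394 -0.594] gf 62.34779477119446 q [-0.142  0.012]
twist 0.01 shift [-0.029  0.033  0.904]
```

Emit:
move_arm([
  [[-0.03,0.02,0.5],0],
  [[0,0,0.3],0],
  [[0,0,0],0],
  [[0,0,0],0],
  [[0,0,0],0],
])

```text
time: 40.12
tool_pos: [0.6065, -0.0112, 0.0274]
tcp_rot: [[0.154, 0.988, 0.001], [0.988, -0.154, -0.0], [-0.0, 0.001, -1.0]]
ft_force: [0.3, -0.3, -1.2]
gripper_width: 0.0488
gripper_force: 62.3
```

```bash
python3 plan.py .6055 -.0104 .0225 81.1
```

```text
t 40.12 p [ 0.607 -0.011  0.027] phi 81.1 w 0.0488 F [ 0.321 -0.299 -1.226] gf 62.346943616867065 q [-0.145  0.01 ]
twist 0.0 shift [ 0.027 -0.045  0.197]
```

Emit:
move_arm([
  [[0.02,0,0.18],0],
  [[0,0,0],0],
  [[0,0,0],0],
  [[0,0,0],0],
  [[0,0,0],0],
])

```text
time: 40.75
tool_pos: [0.6062, -0.0107, 0.0223]
tcp_rot: [[0.154, 0.988, 0.0], [0.988, -0.154, -0.0], [-0.0, 0.0, -1.0]]
ft_force: [0.2, -0.5, -0.9]
gripper_width: 0.0485
gripper_force: 62.3
```

Emit:
move_arm([
  [[0,0,0],0],
  [[0,0,0],0],
  [[0,0,0],0],
  [[0,0,-0.4],0],
  [[0,0,-0.8],0],
], grip=0.55)

```text
time: 41.38
tool_pos: [0.6057, -0.0106, 0.0525]
tcp_rot: [[0.154, 0.988, -0.001], [0.988, -0.154, 0.0], [-0.0, -0.001, -1.0]]
ft_force: [0.5, -0.3, 0.9]
gripper_width: 0.066
gripper_force: 0.0
```

Emit:
move_arm([
  [[0,0,-1],0],
  [[0,0,-1],0],
  [[0,0,-1],0],
  [[0,0,0],0],
  [[0,0,0],0],
])

```text
time: 42.0
tool_pos: [0.6057, -0.0106, 0.1268]
tcp_rot: [[0.154, 0.988, -0.001], [0.988, -0.154, -0.0], [-0.0, -0.001, -1.0]]
ft_force: [-0.7, -1.2, 0.0]
gripper_width: 0.066
gripper_force: 0.0
```

```bash
python3 packs.py top; python3 plan.py .4175 .2388 .13 129; python3 -c "
from h import *
w=shot('wrist','w6.png')"
```

```text
top
  ctr [0.4163 0.2379] phi 127.8 [0.035  0.0215] 122
t 42.05 p [ 0.606 -0.011  0.126] phi 81.1 w 0.0662 F [-0.526 -0.202  0.828] gf 0.0 q [-0.144  0.011]
twist -5.57 shift [12.485  0.433 -0.148]
```

View pics/w6.png

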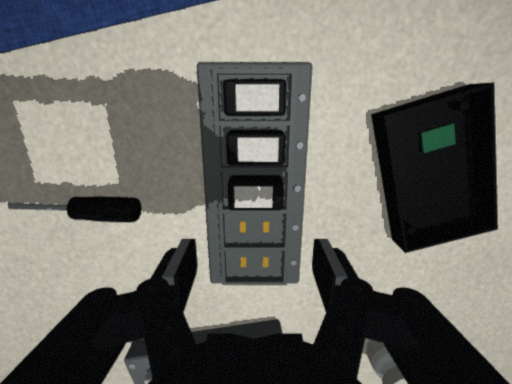

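Three packs sit flat in their wells at (257,98), (258,149), (255,192). Next is pack D.

Emit:
move_arm([
  [[0,0,0],-0.93],
  [[0,0,0],-0.93],
  [[0,0,0],-0.93],
  [[0,0,0],-0.93],
  [[0,0,0],-0.93],
], grip=1)

```text
time: 42.72
tool_pos: [0.6057, -0.0106, 0.1261]
tcp_rot: [[-0.52, 0.854, -0.002], [0.854, 0.52, 0.0], [0.001, -0.002, -1.0]]
ft_force: [0.7, -0.6, -0.0]
gripper_width: 0.0854
gripper_force: 0.0
```

Emit:
move_arm([
  [[0,0,0],-0.93],
  [[0.96,0.03,0],0],
  [[0.96,0.03,0],0],
  [[0.96,0.03,0],0],
  [[0.96,0.03,0],0],
])

```text
time: 43.35
tool_pos: [0.547, 0.0664, 0.1264]
tcp_rot: [[-0.63, 0.776, -0.002], [0.776, 0.63, -0.0], [0.001, -0.001, -1.0]]
ft_force: [-0.2, 0.1, 1.3]
gripper_width: 0.085
gripper_force: 0.0
```

Emit:
move_arm([
  [[0.96,0.03,0],0],
  [[0.96,0.03,0],0],
  [[0.96,0.03,0],0],
  [[0.96,0.03,0],0],
  [[0.96,0.03,0],0],
])

```text
time: 43.98
tool_pos: [0.4743, 0.1625, 0.1273]
tcp_rot: [[-0.63, 0.776, 0.0], [0.776, 0.63, -0.0], [-0.0, 0.0, -1.0]]
ft_force: [0.1, 0.6, 0.4]
gripper_width: 0.0851
gripper_force: 0.0
```

Emit:
move_arm([
  [[0.96,0.03,0],0],
  [[0.96,0.03,0],0],
  [[0.96,0.03,0],0],
  [[0.96,0.04,0],0],
  [[0,0,0],0],
])

```text
time: 44.6
tool_pos: [0.416, 0.2391, 0.1273]
tcp_rot: [[-0.632, 0.775, -0.0], [0.775, 0.632, -0.0], [0.0, -0.0, -1.0]]
ft_force: [-0.3, -0.9, 0.3]
gripper_width: 0.0852
gripper_force: 0.0
```

Emit:
move_arm([
  [[0,0,0],0],
  [[0,0,0],0],
  [[0,0,0.5],0],
  [[0,0,1],0],
  [[0,0,1],0],
])

```text
time: 45.22
tool_pos: [0.4173, 0.2374, 0.0634]
tcp_rot: [[-0.63, 0.777, -0.0], [0.777, 0.63, -0.0], [-0.0, -0.0, -1.0]]
ft_force: [0.1, 0.0, -0.0]
gripper_width: 0.0855
gripper_force: 0.0
```

```bash
python3 plan.py .4175 .2388 .01 129; python3 packs.py top
```

```text
t 45.23 p [0.417 0.237 0.063] phi 129.0 w 0.0855 F [ 0.139  0.013 -0.047] gf 0.0 q [ 0.358 -0.324]
twist 0.0 shift [0.038 0.042 2.136]
top
```

Emit:
move_arm([
  [[0,0.04,0.8],0],
  [[0,0,0.8],0],
  [[0,0,0.5],0],
  [[0,0,0],0],
  [[0,0,0],0],
])

```text
time: 45.9
tool_pos: [0.4185, 0.2386, 0.0128]
tcp_rot: [[-0.63, 0.776, 0.001], [0.776, 0.63, 0.0], [-0.0, 0.001, -1.0]]
ft_force: [-1.1, -0.1, 0.5]
gripper_width: 0.0853
gripper_force: 0.0
```

```bash
python3 plan.py .4173 .2387 .01 129
```

```text
t 45.9 p [0.418 0.239 0.013] phi 129.1 w 0.0853 F [-1.054 -0.118  0.528] gf 0.0 q [ 0.359 -0.323]
twist 0.01 shift [ 0.034 -0.033  0.11 ]
```

Emit:
move_arm([
  [[0,-0.02,0.08],0],
  [[0,0,0],0],
  [[0,0,0],0],
  [[0,0,0],0],
  [[0,0,0],0],
])

```text
time: 46.52
tool_pos: [0.4177, 0.2382, 0.0103]
tcp_rot: [[-0.63, 0.776, 0.0], [0.776, 0.63, -0.0], [-0.0, 0.0, -1.0]]
ft_force: [0.6, 0.2, 0.6]
gripper_width: 0.0855
gripper_force: 0.0
```

Emit:
move_arm([
  [[0,0,0],0],
  [[0,0,0],0],
  [[0,0,0],0],
  [[0,0,0],0],
  [[0,0,0],0],
], grip=-1)

```text
time: 47.15
tool_pos: [0.4179, 0.2382, 0.0106]
tcp_rot: [[-0.63, 0.776, 0.001], [0.776, 0.63, 0.0], [-0.0, 0.001, -1.0]]
ft_force: [-0.5, -1.6, 4.9]
gripper_width: 0.0488
gripper_force: 62.6
```

Emit:
move_arm([
  [[0,0,0],0],
  [[0,0,-0.5],0],
  [[0,0,-1],0],
  [[0,0,-1],0],
  [[0,0,-1],0],
])

```text
time: 47.78
tool_pos: [0.4175, 0.2381, 0.099]
tcp_rot: [[-0.63, 0.776, 0.0], [0.776, 0.63, -0.0], [-0.0, -0.0, -1.0]]
ft_force: [-0.1, 0.2, -1.9]
gripper_width: 0.0487
gripper_force: 62.1
```

```bash
python3 plan.py .599 -.0519 .1 81.1
```

```text
t 47.77 p [0.418 0.238 0.099] phi 129.1 w 0.0487 F [-0.112  0.159 -1.944] gf 62.088414430618286 q [ 0.359 -0.323]
twist 5.58 shift [-10.337   8.967  -0.04 ]
```

Emit:
move_arm([
  [[0,0,0],0.93],
  [[0,0,0],0.93],
  [[0,0,0],0.93],
  [[0,0,0],0.93],
  [[0,0,0],0.93],
])

```text
time: 48.4
tool_pos: [0.4176, 0.2381, 0.0983]
tcp_rot: [[0.02, 1.0, 0.0], [1.0, -0.02, -0.0], [-0.0, 0.0, -1.0]]
ft_force: [-0.3, 0.8, -0.4]
gripper_width: 0.0488
gripper_force: 62.1
```

Emit:
move_arm([
  [[0,0,0],0.93],
  [[-0.86,0.75,0],0],
  [[-0.86,0.75,0],0],
  [[-0.86,0.75,0],0],
  [[-0.86,0.75,0],0],
])

```text
time: 49.02
tool_pos: [0.4788, 0.1408, 0.0983]
tcp_rot: [[0.154, 0.988, 0.0], [0.988, -0.154, -0.0], [-0.0, 0.0, -1.0]]
ft_force: [-0.3, 0.4, -0.7]
gripper_width: 0.0486
gripper_force: 62.1
```

Emit:
move_arm([
  [[-0.86,0.75,0],0],
  [[-0.86,0.75,0],0],
  [[-0.86,0.75,0],0],
  [[-0.86,0.75,0],0],
  [[-0.86,0.75,0],0],
])

```text
time: 49.65
tool_pos: [0.5548, 0.0201, 0.0982]
tcp_rot: [[0.154, 0.988, -0.0], [0.988, -0.154, -0.0], [-0.0, -0.0, -1.0]]
ft_force: [0.2, 0.6, -0.5]
gripper_width: 0.0486
gripper_force: 62.1
```

Emit:
move_arm([
  [[-0.86,0.75,0],0],
  [[-0.86,0.75,0],0],
  [[-0.86,0.72,0],0],
  [[0,0,0],0],
  [[0,0,0],0],
])

```text
time: 50.28
tool_pos: [0.5988, -0.0509, 0.0978]
tcp_rot: [[0.154, 0.988, -0.001], [0.988, -0.154, 0.0], [0.0, -0.001, -1.0]]
ft_force: [0.2, -0.1, -0.5]
gripper_width: 0.0486
gripper_force: 62.1
```

Emit:
move_arm([
  [[0,0,0.6],0],
  [[0,0,0.8],0],
  [[0,0,0.6],0],
  [[0,0,0],0],
  [[0,0,0],0],
])

```text
time: 50.9
tool_pos: [0.5997, -0.0513, 0.0481]
tcp_rot: [[0.154, 0.988, 0.001], [0.988, -0.154, -0.0], [-0.0, 0.001, -1.0]]
ft_force: [-0.2, -0.1, -0.2]
gripper_width: 0.0489
gripper_force: 62.2
```

```bash
python3 plan.py .599 -.0519 .0235 81.1
```

```text
t 50.9 p [ 0.6   -0.051  0.048] phi 81.1 w 0.0489 F [-0.162 -0.079 -0.151] gf 62.155537605285645 q [-0.213 -0.058]
twist 0.0 shift [-0.029 -0.023  0.984]
```

Emit:
move_arm([
  [[-0.03,0,0.5],0],
  [[0,0,0.35],0],
  [[0,0,0.1],0],
  [[0,0,0],0],
  [[0,0,0],0],
])

```text
time: 51.52
tool_pos: [0.5995, -0.0522, 0.0243]
tcp_rot: [[0.154, 0.988, 0.001], [0.988, -0.154, -0.0], [-0.0, 0.001, -1.0]]
ft_force: [0.7, 0.0, -0.3]
gripper_width: 0.0483
gripper_force: 62.2
```

Emit:
move_arm([
  [[0,0,0],0],
  [[0,0,0],0],
  [[0,0,0],0],
  [[0,0,0],0],
  [[0,0,-0.8],0],
], grip=0.55)

```text
time: 52.15
tool_pos: [0.5981, -0.0519, 0.0428]
tcp_rot: [[0.154, 0.988, -0.003], [0.988, -0.154, 0.001], [0.0, -0.004, -1.0]]
ft_force: [0.6, 0.5, 0.5]
gripper_width: 0.066
gripper_force: 0.0
```

Emit:
move_arm([
  [[0,0,-1],0],
  [[0,0,-1],0],
  [[0,0,-1],0],
  [[0,0,-1],0],
  [[0,0,0],0],
])

```text
time: 52.78
tool_pos: [0.6004, -0.0523, 0.146]
tcp_rot: [[0.154, 0.988, 0.004], [0.988, -0.154, -0.001], [-0.0, 0.004, -1.0]]
ft_force: [-0.3, -1.0, -0.6]
gripper_width: 0.0664
gripper_force: 0.0
```

```bash
python3 plan.py; python3 packs.py top;python3 -c "
from h import *
w=shot('wrist','w7.png');s=shot('side','s7.png')
cv2.imwrite('pics/c7.png',np.hstack([cv2.resize(w['color'],(400,300)),cv2.resize(s['color'],(400,300))]))"
```

```text
t 52.77 p [ 0.6   -0.052  0.146] phi 81.1 w 0.0664 F [-0.282 -0.97  -0.557] gf 0.0 q [-0.214 -0.059]
top
```

View pics/c7.png

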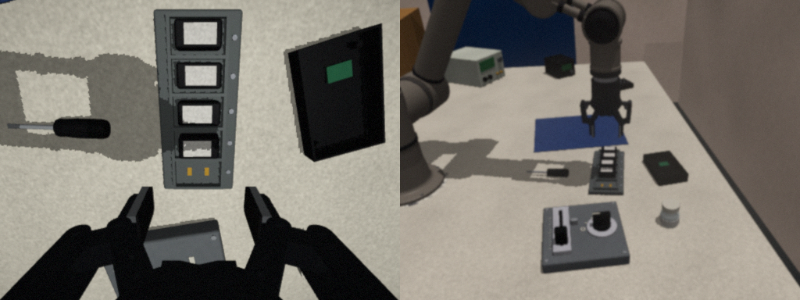

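```bash
python3 plan.py .4685 -.329 .15 1.6
```

```text
t 52.92 p [ 0.599 -0.052  0.143] phi 81.1 w 0.0662 F [-0.211 -0.058 -1.448] gf 0.0 q [-0.214 -0.059]
twist 9.25 shift [-5.512 10.932 -0.287]
```

Emit:
move_arm([
  [[0,0,0],0.93],
  [[0,0,0],0.93],
  [[0,0,0],0.93],
  [[0,0,0],0.93],
  [[0,0,0],0.93],
], grip=1)

```text
time: 53.55
tool_pos: [0.5985, -0.052, 0.1424]
tcp_rot: [[0.756, 0.655, -0.003], [0.655, -0.756, 0.0], [-0.002, -0.002, -1.0]]
ft_force: [-0.5, 0.5, 0.1]
gripper_width: 0.0853
gripper_force: 0.0
```

Emit:
move_arm([
  [[0,0,0],0.93],
  [[0,0,0],0.93],
  [[0,0,0],0.93],
  [[0,0,0],0.93],
  [[0,0,0],0.88],
])

```text
time: 54.18
tool_pos: [0.5986, -0.0519, 0.1424]
tcp_rot: [[1.0, 0.024, -0.003], [0.024, -1.0, 0.0], [-0.003, -0.001, -1.0]]
ft_force: [0.2, -0.3, -0.2]
gripper_width: 0.0853
gripper_force: 0.0
```

Emit:
move_arm([
  [[-0.42,0.84,-0.05],0],
  [[-0.42,0.84,-0.05],0],
  [[-0.42,0.84,-0.05],0],
  [[-0.42,0.84,-0.05],0],
  [[-0.42,0.84,-0.05],0],
])

```text
time: 54.8
tool_pos: [0.5488, -0.1589, 0.1488]
tcp_rot: [[1.0, 0.028, -0.002], [0.028, -1.0, 0.001], [-0.002, -0.001, -1.0]]
ft_force: [0.3, 0.4, -0.3]
gripper_width: 0.0851
gripper_force: 0.0
```

Emit:
move_arm([
  [[-0.42,0.84,0],0],
  [[-0.42,0.84,0],0],
  [[-0.42,0.84,0],0],
  [[-0.42,0.84,0],0],
  [[-0.42,0.84,0],0],
])

```text
time: 55.42
tool_pos: [0.4993, -0.2653, 0.1488]
tcp_rot: [[1.0, 0.028, -0.002], [0.028, -1.0, 0.001], [-0.002, -0.001, -1.0]]
ft_force: [-0.8, 0.1, -0.4]
gripper_width: 0.0854
gripper_force: 0.0
```

Emit:
move_arm([
  [[-0.42,0.84,0],0],
  [[-0.42,0.84,0],0],
  [[-0.42,0.84,0],0],
  [[0,0,0],0],
  [[0,0,0],0],
])

```text
time: 56.05
tool_pos: [0.4705, -0.3281, 0.1495]
tcp_rot: [[1.0, 0.028, -0.001], [0.028, -1.0, 0.001], [-0.001, -0.001, -1.0]]
ft_force: [0.9, 0.6, 0.1]
gripper_width: 0.0854
gripper_force: 0.0
```

```bash
python3 plan.py .4685 -.329 .15 1.6; python3 -c "
from h import *
w=shot('wrist','w8.png');np.savez('w8.npz',**w);t=shot('top');np.savez('top8.npz',**t)"
```

```text
t 56.05 p [ 0.47  -0.328  0.149] phi 1.6 w 0.0854 F [0.878 0.566 0.091] gf 0.0 q [-0.743  0.8  ]
twist 0.0 shift [-0.079  0.034 -0.021]
```

View pics/w8.png

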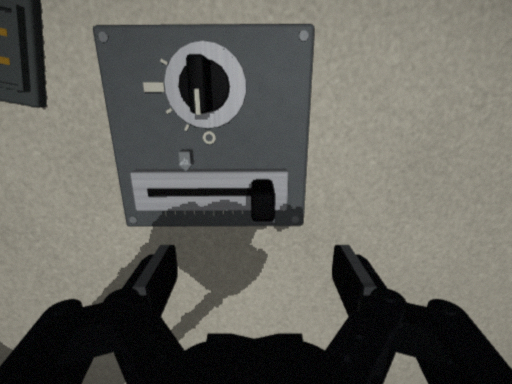

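Emit:
move_arm([
  [[-0.06,0.03,0.8],0],
  [[0,0,0.8],0],
  [[0,0,0.8],0],
  [[0,0,0.8],0],
  [[0,0,0.4],0],
])

```text
time: 56.78
tool_pos: [0.4691, -0.3286, 0.0593]
tcp_rot: [[1.0, 0.029, -0.001], [0.029, -1.0, 0.001], [-0.001, -0.001, -1.0]]
ft_force: [-0.1, -0.2, 0.7]
gripper_width: 0.0855
gripper_force: 0.0
```

Emit:
move_arm([
  [[0,0,0.04],0],
  [[0,0,0],0],
  [[0,0,0],0],
  [[0,0,0],0],
  [[0,0,0],0],
])

```text
time: 57.4
tool_pos: [0.4692, -0.3297, 0.0596]
tcp_rot: [[1.0, 0.028, 0.0], [0.028, -1.0, -0.0], [0.0, 0.0, -1.0]]
ft_force: [-0.1, -0.9, -0.3]
gripper_width: 0.0853
gripper_force: 0.0
```

Emit:
move_arm([
  [[0,0,0],0],
  [[0,0,0],0],
  [[0,0,0],0],
  [[0,0,0],0],
  [[0,0,0],0],
], grip=-1)

```text
time: 58.02
tool_pos: [0.4692, -0.33, 0.0596]
tcp_rot: [[1.0, 0.028, 0.0], [0.028, -1.0, -0.001], [0.0, 0.001, -1.0]]
ft_force: [0.1, -1.4, 2.9]
gripper_width: 0.019
gripper_force: 59.0
```

```bash
python3 plan.py
python3 - <<'E'
from meas import *
c=dict(np.load('w8.npz'))
print(cast(c,[(185,166)],.044),cast(c,[(185,166)],.03),cast(c,[(262,187)],.0845))
t=dict(np.load('top8.npz'))
E
```

```text
t 58.02 p [ 0.469 -0.33   0.06 ] phi 1.6 w 0.019 F [ 0.122 -1.364  2.857] gf 58.97563934326172 q [-0.746  0.796]
[[ 0.4933 -0.2625  0.044 ]] [[ 0.4898 -0.2589  0.03  ]] [[ 0.4879 -0.333   0.0845]]
```

Emit:
move_arm([
  [[0,-0.5,0],0],
  [[0,-0.6,0],0],
  [[0,-0.6,0],0],
  [[0,-0.6,0],0],
  [[0,-0.38,0],0],
])

```text
time: 58.65
tool_pos: [0.4669, -0.2609, 0.0596]
tcp_rot: [[1.0, 0.029, -0.0], [0.029, -1.0, 0.0], [-0.0, -0.0, -1.0]]
ft_force: [-1.2, -2.6, 5.9]
gripper_width: 0.0187
gripper_force: 59.5
```

Emit:
move_arm([
  [[0,0,0],0],
  [[0,0,0],0],
  [[0,0,0],0],
  [[0,0,0],0],
  [[0,0,0],0],
])

```text
time: 59.28
tool_pos: [0.4669, -0.2608, 0.0596]
tcp_rot: [[1.0, 0.029, -0.001], [0.029, -1.0, 0.001], [-0.001, -0.001, -1.0]]
ft_force: [-1.8, 0.6, 6.8]
gripper_width: 0.0185
gripper_force: 59.7
```

```bash
python3 plan.py; python3 -c "
from h import *
w=shot('wrist');np.savez('w9.npz',**w);cv2.imwrite('pics/w9.png',cv2.resize(w['color'][40:240,155:355],(600,600),interpolation=cv2.INTER_CUBIC))"
```

```text
t 59.27 p [ 0.467 -0.261  0.06 ] phi 1.7 w 0.0185 F [-1.794  0.621  6.798] gf 59.70583498477936 q [-0.653  0.888]
```

View pics/w9.png

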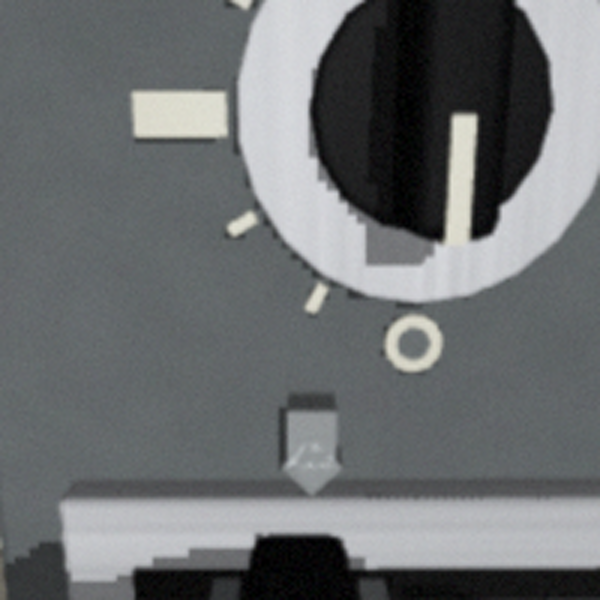

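Run:
```python
from meas import *
c=dict(np.load('w9.npz'));im=c['color'];print(c['cx'],c['extrinsics'])
ey=np.array([-np.sin(np.radians(1.6)),np.cos(np.radians(1.6)),0])
f=lambda u,v:(u/3+155-.33,v/3+40-.33)
p=cast(c,[f(313,494)],.044)[0];p2=cast(c,[f(313,494)],.037)[0]
print(p,p@ey,p2@ey)
g=im.max(2)
for v in(219,221,223,225,227): print(v,g[v,225:290])
for a,b,v in((258,344,538),(252,350,560)):
  q=[cast(c,[f(x,v)],.0845)[0] for x in(a,b)];print((q[0]+q[1])/2,(q[0]+q[1])@ey/2,(q[0]-q[1])@ey)
s=telemetry.sense();print('tcp',np.array(s['tool_pos'])@ey)
```

```text
254.25557063803984 [[ 0.0279 -0.9459 -0.3233  0.5513]
 [-0.9996 -0.0268 -0.0079 -0.258 ]
 [-0.0012  0.3234 -0.9463  0.201 ]
 [ 0.      0.      0.      1.    ]]
[ 0.4891 -0.2624  0.044 ] -0.27599647442110425 -0.2761185764505484
219 [200 202 199 203 200 199 199 200 200 198 200 199 200 196 177 103  52  43
  41  31  24  20  21  22  21  22  21  17  26  20  22  22  17  24  22  25
  21  20  22  23  36  48  78 130 168 193 197 195 198 197 197 196 196 195
 197 196 196 196 196 197 196 193 194 192 192]
221 [195 195 192 194 197 194 193 198 194 193 195 195 192 189 152  50  12   0
   5   6   0   8   6   4  12   5   3   9   7   9   6   8  12  12   3   7
  10   9   5   8   3   0  19  41 119 185 195 191 193 192 193 193 195 193
 191 195 193 192 194 193 193 193 191 191 190]
223 [119 121 119 121 117 117 118 121 118 120 117 119 116  94  43  14   6  10
   4   3  12  11   7   5  10   7   6  10   3  10   9   8   3   8   6   6
   7   4   7   7   2  10   4  11  48 123 183 193 190 194 192 193 191 193
 192 191 192 191 193 193 194 189 192 192 192]
225 [114 112 109 113 106 108 112 108 113 109 111 110 101  60  18   2   6   7
   7  12   7  10   3   7   8   9   2  15   6  10   5   5   5  11   2   3
   6   8   4   7  14   7   5   4  20  65 135 158 165 161 164 171 185 188
 188 191 190 188 189 188 193 190 188 190 189]
227 [105 106 111 107 107 110 107 108 107 106 109 106  94  38  13   5  13   1
   2   1   9   0   5   9   7   9   6   9   0   8  10   7   6   5   9  12
   7   6   5   9  11   5   9   5  10  30  69 104 106 109 109 137 186 188
 190 188 189 190 189 189 186 185 184 188 183]
[ 0.4978 -0.2597  0.0845] -0.273461704257026 0.013395688704959089
[ 0.494  -0.2598  0.0845] -0.2734648375657501 0.0154114392457706
tcp -0.2737556490091483
```

Emit:
move_arm([
  [[0,0.1,0],0],
  [[0,0,0],0],
  [[0,0,0],0],
  [[0,0,0],0],
  [[0,0,0],0],
])

```text
time: 59.95
tool_pos: [0.467, -0.2636, 0.0596]
tcp_rot: [[1.0, 0.029, -0.001], [0.029, -1.0, 0.001], [-0.0, -0.001, -1.0]]
ft_force: [-1.7, -0.2, 6.5]
gripper_width: 0.0189
gripper_force: 59.8
```

```bash
cat > fad.py <<'E'
from meas import *
c=shot('wrist');im=c['color'];g=im.max(2).astype(float)
ey=np.array([-np.sin(np.radians(1.6)),np.cos(np.radians(1.6)),0])
def edges(row,lo,hi,th,dark):
    u=np.arange(lo,hi); r=row[lo:hi]; m=(r<th) if dark else (r>th)
    k=np.nonzero(m)[0]; a,b=k[0],k[-1]
    i=lambda a,b:u[a]+(th-r[a])/(r[b]-r[a])*(u[b]-u[a])
    return i(a-1,a),i(b,b+1)
T=np.array(c['extrinsics'])
def castx(u,v,x):
    d=T[:3,:3]@[(u-c['cx'])/c['fx'],(v-c['cy'])/c['fy'],1]; s=(x-T[0,3])/d[0]; return T[:3,3]+d*s
for v in(219,221):
    a,b=edges(g[v],235,275,60 if v==221 else 90,True); q=castx((a+b)/2,v,.481); print('fader',a,b,q,q@ey)
for v in(180,184,188): 
    a,b=edges(g[v],245,277,115,False); q=cast(c,[((a+b)/2,v)],.044)[0]; print('idx',a,b,q,q@ey)
s=telemetry.sense();print('tcp',np.array(s['tool_pos'])@ey,s['tool_pos'])
E
python3 fad.py; python3 plan.py
```

```text
fader 241.1904761904762 267.1914893617021 [ 0.481  -0.2625  0.0479] -0.2757798799430813
fader 239.65573770491804 268.2054794520548 [ 0.481  -0.2623  0.0508] -0.2756256440874421
idx 245.6 262.77142857142854 [ 0.5048 -0.2618  0.044 ] -0.2757746156068711
idx 245.95 262.83870967741933 [ 0.5023 -0.262   0.044 ] -0.27590007575542663
idx 245.9375 262.06666666666666 [ 0.4998 -0.2618  0.044 ] -0.27566297841841697
tcp -0.2764919374362397 [ 0.467  -0.2636  0.0596]
t 60.0 p [ 0.467 -0.264  0.06 ] phi 1.7 w 0.0188 F [-2.328  0.397  7.334] gf 59.75594222545624 q [-0.657  0.885]
```

Emit:
move_arm([
  [[0,0,0],0],
  [[0,0,0],0],
  [[0,0,0],0],
  [[0,0,0],0],
  [[0,0,-0.5],0],
], grip=1)

```text
time: 60.62
tool_pos: [0.4667, -0.2648, 0.0714]
tcp_rot: [[1.0, 0.028, -0.002], [0.028, -1.0, 0.001], [-0.002, -0.001, -1.0]]
ft_force: [0.3, 0.6, -0.3]
gripper_width: 0.0853
gripper_force: 0.0
```

Emit:
move_arm([
  [[0,0,-1],0],
  [[0,0,-1],0],
  [[0,0,-1],0],
  [[0,0,0],0],
  [[0,0,0],0],
])

```text
time: 61.25
tool_pos: [0.467, -0.265, 0.1466]
tcp_rot: [[1.0, 0.028, -0.0], [0.028, -1.0, 0.0], [-0.0, -0.0, -1.0]]
ft_force: [-0.3, 0.3, -0.1]
gripper_width: 0.0856
gripper_force: 0.0
```

```bash
python3 plan.py .5628 -.2825 .12 1.6; python3 -c "
from h import *
w=shot('wrist');np.savez('w10.npz',**w);cv2.imwrite('pics/w10.png',cv2.resize(w['color'][50:250,130:380],(800,600)[:2],interpolation=cv2.INTER_CUBIC))"
```

```text
t 61.25 p [ 0.467 -0.265  0.147] phi 1.6 w 0.0856 F [-0.259  0.322 -0.112] gf 0.0 q [-0.659  0.884]
twist 0.0 shift [3.813 0.808 1.062]
```

View pics/w10.png

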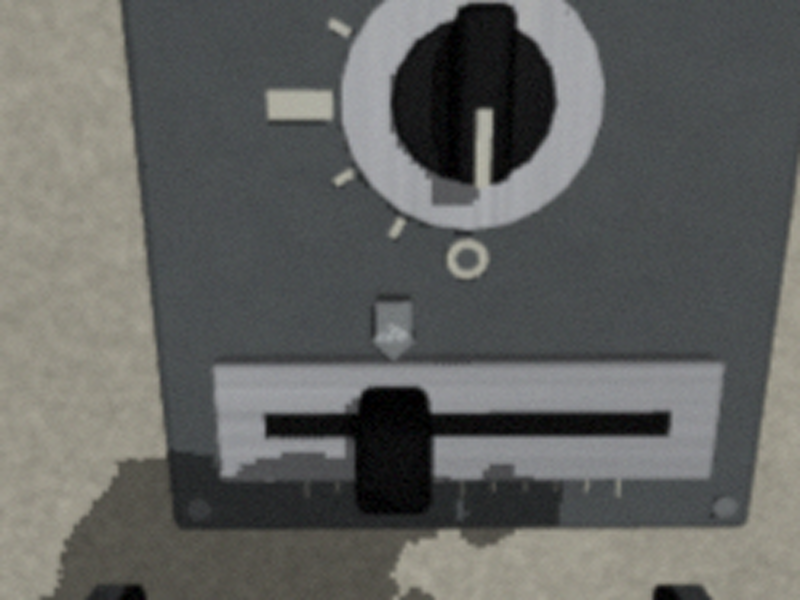

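Emit:
move_arm([
  [[0.76,0.16,0],0],
  [[0.76,0.16,0],0],
  [[0.76,0.16,0],0],
  [[0.76,0.16,0],0],
  [[0.76,0.16,0],0],
])

```text
time: 61.92
tool_pos: [0.5629, -0.2823, 0.1454]
tcp_rot: [[1.0, 0.028, -0.002], [0.028, -1.0, 0.001], [-0.002, -0.001, -1.0]]
ft_force: [-0.2, -0.5, 0.2]
gripper_width: 0.0855
gripper_force: 0.0
```

Emit:
move_arm([
  [[0,0,0],0],
  [[0,0,0.8],0],
  [[0,0,0.8],0],
  [[0,0,0.8],0],
  [[0,0,0.4],0],
])

```text
time: 62.55
tool_pos: [0.5613, -0.2819, 0.0751]
tcp_rot: [[1.0, 0.028, -0.003], [0.028, -1.0, 0.002], [-0.003, -0.002, -1.0]]
ft_force: [0.1, 0.2, -0.0]
gripper_width: 0.0854
gripper_force: 0.0
```

```bash
python3 plan.py .5628 -.2825 .049 1.6
```

```text
t 62.55 p [ 0.561 -0.282  0.075] phi 1.6 w 0.0854 F [ 0.126  0.222 -0.032] gf 0.0 q [-0.587  0.956]
twist 0.0 shift [0.058 0.025 1.045]
```

Emit:
move_arm([
  [[0,0.01,0.6],0],
  [[0,0,0.44],0],
  [[0,0,0],0],
  [[0,0,0],0],
  [[0,0,0],0],
])

```text
time: 63.18
tool_pos: [0.5632, -0.283, 0.0515]
tcp_rot: [[1.0, 0.028, 0.001], [0.028, -1.0, -0.001], [0.001, 0.001, -1.0]]
ft_force: [-0.6, -0.3, 0.5]
gripper_width: 0.0854
gripper_force: 0.0
```

Emit:
move_arm([
  [[0,0,0],0],
  [[0,0,0],0],
  [[0,0,0],0],
  [[0,0,0],0],
  [[0,0,0],0],
], grip=-1)

```text
time: 63.8
tool_pos: [0.5628, -0.2821, 0.0511]
tcp_rot: [[1.0, 0.028, -0.0], [0.028, -1.0, 0.001], [-0.0, -0.001, -1.0]]
ft_force: [-0.7, 3.7, 3.9]
gripper_width: 0.0127
gripper_force: 59.5
```

```bash
python3 plan.py .5628 -.2825 .049 -88.4
```

```text
t 63.8 p [ 0.563 -0.282  0.051] phi 1.6 w 0.0127 F [-0.743  3.732  3.943] gf 59.4688618183136 q [-0.587  0.955]
twist 10.48 shift [0.017 0.    0.083]
```

Emit:
move_arm([
  [[0,0,0],0.7],
  [[0,0,0],0.7],
  [[0,0,0],0.7],
  [[0,0,0],0.7],
  [[0,0,0],0.7],
])

```text
time: 64.42
tool_pos: [0.5627, -0.2824, 0.0511]
tcp_rot: [[0.878, -0.479, -0.0], [-0.479, -0.878, 0.0], [-0.0, -0.0, -1.0]]
ft_force: [-0.4, 2.7, 4.2]
gripper_width: 0.0127
gripper_force: 59.5
```

Emit:
move_arm([
  [[0,0,0],0.7],
  [[0,0,0],0.7],
  [[0,0,0],0.7],
  [[0,0,0],0.7],
  [[0,0,0],0.7],
])

```text
time: 65.05
tool_pos: [0.5624, -0.2826, 0.0511]
tcp_rot: [[0.519, -0.855, -0.001], [-0.855, -0.519, 0.0], [-0.001, 0.001, -1.0]]
ft_force: [-2.3, 2.5, 4.0]
gripper_width: 0.0126
gripper_force: 59.5
```

Emit:
move_arm([
  [[0,0,0],0.7],
  [[0,0,0],0.7],
  [[0,0,0],0.7],
  [[0,0,0],0.7],
  [[0,0,0],0.7],
])

```text
time: 65.68
tool_pos: [0.5621, -0.2826, 0.0511]
tcp_rot: [[0.021, -1.0, -0.001], [-1.0, -0.021, 0.0], [-0.0, 0.001, -1.0]]
ft_force: [-3.1, 1.1, 5.4]
gripper_width: 0.0129
gripper_force: 59.6
```

```bash
python3 plan.py - - - -88.4
```

```text
t 65.67 p [ 0.562 -0.283  0.051] phi -88.8 w 0.0129 F [-3.082  1.112  5.421] gf 59.634849429130554 q [-0.587  2.534]
twist -0.05 shift [ 0. -0. -0.]
```

Emit:
move_arm([
  [[0,0,0],0],
  [[0,0,0],0],
  [[0,0,0],0],
  [[0,0,0],0],
  [[0,0,-0.6],0],
], grip=1)

```text
time: 66.3
tool_pos: [0.5621, -0.2823, 0.0652]
tcp_rot: [[0.024, -1.0, -0.002], [-1.0, -0.024, 0.001], [-0.001, 0.002, -1.0]]
ft_force: [0.1, -0.3, -0.3]
gripper_width: 0.0851
gripper_force: 0.0
```

Emit:
move_arm([
  [[0,0,-1],0],
  [[0,0,-1],0],
  [[0,0,-1],0],
  [[0,0,-1],0],
  [[0,0,-1],0],
])

```text
time: 66.92
tool_pos: [0.5629, -0.2827, 0.193]
tcp_rot: [[0.024, -1.0, 0.001], [-1.0, -0.024, -0.001], [0.001, -0.001, -1.0]]
ft_force: [-0.6, 0.2, 0.1]
gripper_width: 0.085
gripper_force: 0.0
```

Emit:
move_arm([
  [[0.6,0,-0.5],0],
  [[0.6,0,0],0],
  [[0.6,0,0],0],
  [[0,0,0],0],
  [[0,0,0],0],
])

```text
time: 67.55
tool_pos: [0.5636, -0.3275, 0.2025]
tcp_rot: [[0.024, -1.0, -0.001], [-1.0, -0.024, 0.001], [-0.001, 0.001, -1.0]]
ft_force: [-0.5, -0.3, 0.3]
gripper_width: 0.0853
gripper_force: 0.0
```

```bash
python3 packs.py top; python3 -c "
from h import *
w=shot('wrist');t=shot('top');np.savez('w11.npz',**w)
tt=cv2.resize(t['color'][160:290,90:430],(800,306),interpolation=cv2.INTER_CUBIC)
ww=cv2.resize(w['color'],(392,294));s=cv2.resize(shot('side')['color'],(392,294))
cv2.imwrite('pics/end.png',np.vstack([tt,cv2.copyMakeBorder(np.hstack([ww,s]),0,0,8,8,0)]))"
```

```text
top
```

View pics/end.png

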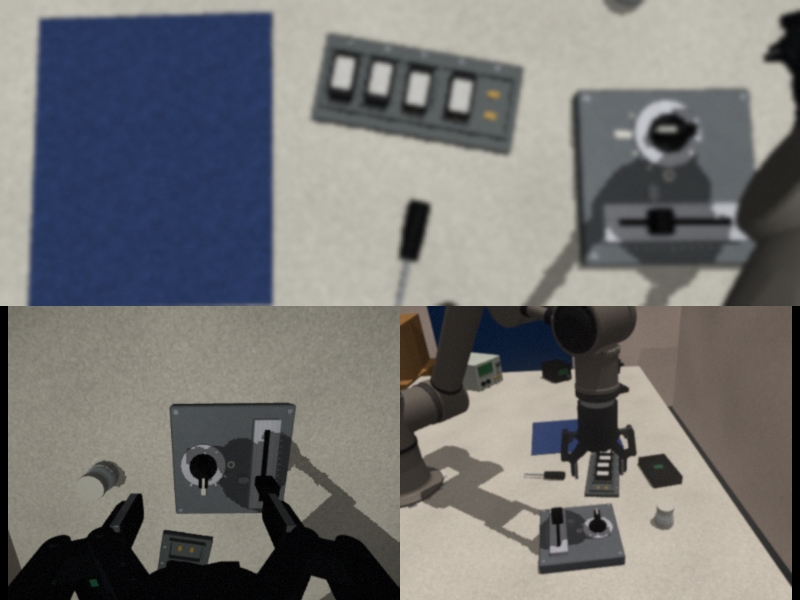

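The four packs are flat in wells (342–460, ~85), the mat is empty, the knob points at the broad mark (622,134), and the fader is by the index.

```bash
python3 -c "
from h import *
print(env.finish_job())"
```

```text
the job is handed in; nothing more can be done
None
```

I finished the job in the order asked and handed it in at about 68 s: selector off, all four packs present flat in their own wells (label up), fader level with the index pointer, selector on charge. The last pictures show it all in place; the hand-in returned no verdict.

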